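# Pry the split ring out of an engraving block

## Task

The steel split ring that retains the brass plate in the engraving block has to come out. Take the hook pick (the T-handled tool with the square-edged handle) off its rest, slip its toe through the open notch under the free end of the ring and lift that end out of the groove until it stays up by itself on the spring keeper; then hang the pick back on the rest, draw the ring out from under the lip with the gripper and lay it, not drop it, flat in the aluminium tray. Leave the other things on the bench where they are.

Things in the scene. Friction and masses are not known exactly. Their poses are not given: they have to be found in the camera images.
- block: Engraving block, fixed: dark steel drum 100 mm across, 50 mm high. Origin: centre of underside, z up; angles count counter-clockwise from its +x. In the flat top (z = 50) is a groove, radius 27 to 37, 4 deep (floor z = 46); brass plate inside and rim outside are level with the top. A stop fills the groove from -46 to -40 degrees, so the ring cannot turn counter-clockwise.
- notch (a point): Point on the block at radius 32 mm, angle 0, z = 46: under the seated ring's free end. Here the groove opens into a wider pick notch (on the block's side away from the robot): -36 to +20 degrees, radius 19 to 42, floor z = 36. The toe comes in from above through the ring's gap, then goes along the block's own +y under the end.
- keeper_nose (a point): Ball nose (8 mm across) of a spring keeper on the block's rim: radius 37.4 mm, +38 degrees, z = 54, with a 12 mm strip behind it, outward. It overhangs the ring's outer edge by 2.6 mm, yields outward when the free end is lifted (2 to 5 N), snaps back under the ring once that end is some 11 mm up, and then holds the end up by about 10 mm.
- lip (a point): Fixed steel lip on the block's rim opposite the notch (180 to 216 degrees, 3.5 mm high): it reaches in to radius 34 mm, 2 mm over the far side of the ring, 0.8 mm above it. This point is on its inner edge, z = 51. The raised ring comes free of it when pulled by its end about 5 mm along the block's +x, away from the lip, and up.
- ring: Steel split ring (C shape), loose, 45 g: outer radius 36 mm, inner 28, 4 thick. Origin: centre of the circle on its underside, z up. It runs counter-clockwise from 0 degrees (free end, on its own +x) to 310; the rest is the gap. At the start it lies in the groove, top level with the block's top, axes along the block's; its first 20 degrees hang over the pick notch.
- ring_end (a point): Point in the ring's free end, 3 mm in from the end face, mid thickness (ring frame x = 32, y = 3, z = 2 mm). The place to grip the raised ring from above, across its 8 mm width (along the ring's x).
- pick: T-handled hook pick, loose, 60 g. Dark wooden square-edged handle 84 mm long (x), 16 wide (y), 22 high; below its middle a steel stalk 5 thick, 60 long, with a toe at the foot along +x. Origin: centre of the handle's underside. Toe: 4 wide, z = -60 to -56.5, ends at x = 11. It starts hung across the rest's rails, axes along the rest's (0.06 rad), toe to the robot's left (+y).
- pick_tip (a point): Upper edge of the toe's end: pick frame x = 11, y = 0, z = -56.5 mm.
- rest: Wooden tool rest, fixed. Origin: centre of underside. Two rails along its y, 190 mm long, 16 thick, tops at z = 75, with a 40 mm slot between (x = -20 to 20), open down to z = 10. Two tools hang with their handles across the rails (along x), at y = -45 and +45, stalks in the slot: the hook pick and a round-handled awl, either in either place.
- tray: Low aluminium tray, fixed: 170 mm (x) by 150 mm (y), 14 mm high, walls 4 and floor about 5 mm thick. Origin: centre of underside, z up.
- awl: Bystander: round-handled awl on the rest.
- oil_jar: Bystander: small glass jar, 36 mm across, 40 mm high.
- blank: Bystander: brass disc 44 mm across, 5 mm thick.
- graver: Bystander: mushroom-shaped wooden handle, 32 mm across, 44 mm high.
- driver: Bystander: screwdriver, 150 mm long, lying.
- stone: Bystander: sharpening stone 70 x 25 x 12 mm.
Things that resemble listed ones, but are neither listed nor needed, are in the scene too. Several things have the shape of the ring; the one meant has the colours described above.

How it is judged:
By the outcome, as a careful person would: the job done as asked, in the order asked, and still so for the second after the job is handed in, with the robot touching nothing.
It also fails if it takes over 64 s, if anything falls off the work surface, if the arm or the gripper's body presses on something with over 40 N, if the wrist force passes 120 N, or if a joint passes its speed limit or range.

## Robot

A 7-joint arm with a two-finger parallel gripper is mounted at the origin on the work surface. World frame = base frame: x ahead of the robot, y to its left, z up, the work surface at z = 0. Lengths are in m, angles in rad, forces in N, time in s.
With the tool pointing down it reaches from about 0.4 to 0.85 m from the base axis. Payload 10.4 kg.
Tool frame: the origin (TCP) lies on the front face of the gripper's body, between the roots of the fingers; the fingertips stand 70 mm ahead of it and the grasp point (between the pads) lies 51 mm ahead of it; z points along the fingers, y is the line along which they close (so a half turn about z gives the same grasp; the last joint's range is limited). The gripper opens to 87 mm and grips with 3 to 60 N. Pads are 19 mm wide; open, the fingers measure 117 mm over their backs; the gripper's body (75 mm by 190 mm) begins 51 mm behind the grasp point.
Start: joints at [-1.267, 0.332, -0.065, 1.46, 0.022, 1.35, -0.088], TCP at [0.201, 0.592, 0.292] pointing down, gripper open.
Joint ranges: [-2.6, 2.6], [-0.5, 2.12], [-1.47, 1.34], [0.16, 2.42], [-1.27, 4.41], [0.06, 2.06], [-2.6, 2.6]. Speed limits (rad/s): [2.22, 2.22, 2.79, 2.79, 3.14, 3.14, 3.14].

## Interface

Orientations are given as [roll, pitch, yaw] about the fixed x, y, z axes, in that order (R = Rz(yaw) Ry(pitch) Rx(roll)).
In Python, from cell import * gives the robot as it stands. The module is installed in compiled form; this text tells all that it offers.
- The arm moves only by the shell command python3 -m inch 'ROWS' [FORCE]. ROWS is JSON, a list of rows, each an object of numbers: "dx", "dy", "dz": the shift along the world's x, y, z as a fraction of full scale; "ax", "ay", "az": the turn, a rotation vector about the world's x, y, z as a fraction of full scale; "claw": the finger opening in mm, from 0 to 87. In form: [{"dx": .., "dy": .., "dz": .., "ax": .., "ay": .., "az": .., "claw": ..}, ...]. A call has exactly 8 rows; each row is the pose to reach, as a shift and turn from the pose commanded when the call began; what a row does not reach only later rows make up. Full scale, the value 1, is 0.2 m for a shift and 45 degrees for a turn. A row lasts 1/10 s, in which the tool goes at most 50 mm and 8.59 degrees, less where a joint would pass 70% of its speed; a pose out of reach is approached as far as the arm can. A call with a number of a shift or a turn outside -1 to 1 is refused whole. A call with a gripper value outside its range is refused whole. The fingers move at their own pace and stop on an object; FORCE is the grip in N (left out, the last holds). Time passes only in rows, so rows that repeat a pose let the fingers close, or fill a call up. It gives the time, the measured TCP pose, the force, the opening and the grip force at its end, in the units of the state.
- get_state(): the state, without advancing time (a new reading comes with each control period).
- get_image(name): name is "side" or "top"; returns the picture (480x640x3 uint8, red, green, blue); there is no depth.
- camera_model(name): a dict with "K" (3x3 intrinsics, pixels), "distortion" ([k1, k2, p1, p2, k3] as OpenCV has them; the pictures are not rectified), "R" (3x3) and "t" (3): a world point X has camera coordinates R X + t. Camera axes: x right, y down, z forward; pixel columns grow to the right and rows downward; lengths in m; the calibration is good to about 2 mm. A picture is of the moment at which its call begins. camera_model takes no time and is no camera call.
- close_job(): hands the job in; it is judged then, once.
The state is a dict: "time_s": time; "joint_positions": joint angles; "joint_velocities": joint speeds; "joint_efforts": joint torques, N m; "eef_pos": TCP position; "tcp_rot": TCP orientation; "ft_force": force on the tool from outside, world axes, zero at the start; "torque": the same for the moment, N m; "finger_gap": finger opening in m; "grip_force": force on a finger pad.
Only numpy, scipy, OpenCV 4.12 (cv2) and the standard library are available. Lean on these libraries where they do the work, as an engineer would, in place of code of your own. Each camera call takes 0.05 s, during which the arm holds its last target. There are 200 camera calls.

## Working session

There is one attempt and no reset: what is moved stays moved. The work goes in short steps, Python scripts to look and compute and a shell command to move; the robot and the scene stay as the last step left them, time stands still between calls to the robot, and variables do not carry over. Pictures are saved under pics/ and viewed, at most 10 in all, crops included, and the job is handed in when it is done.

```bash
mkdir -p pics; python3 - <<'E'
from cell import *
import cv2,numpy as np
for n in("top","side"):
    im=get_image(n); cv2.imwrite(f"pics/{n}0.png",im[:,:,::-1])
    m=camera_model(n); print(n,np.round(m["K"],1).tolist(),m["distortion"],np.round(m["R"],3).tolist(),np.round(m["t"],3)); print(-np.array(m["R"]).T@m["t"])
s=get_state();print(s["eef_pos"],s["tcp_rot"],s["finger_gap"],s["ft_force"])
E
```

```text
top [[518.8, 0.0, 325.3], [0.0, 518.8, 238.3], [0.0, 0.0, 1.0]] [0.01124864 0.         0.         0.         0.        ] [[-0.15, -0.989, 0.003], [-0.964, 0.145, -0.223], [0.22, -0.036, -0.975]] [0.074 0.585 0.918]
[0.37302493 0.02220841 1.02515177]
side [[536.4, 0.0, 322.6], [0.0, 536.4, 233.5], [0.0, 0.0, 1.0]] [-0.04015125  0.          0.          0.          0.        ] [[0.94, -0.341, 0.005], [-0.177, -0.5, -0.848], [0.291, 0.796, -0.53]] [-0.519  0.14   0.74 ]
[ 0.29660853 -0.69606457  0.51368075]
[0.20057333 0.59167863 0.29154057] [-3.14035336e+00  6.73120485e-05  2.81475818e+00] 0.08676174081690319 [ 0.91603566  0.28713229 -0.81579166]
```

View pics/top0.png

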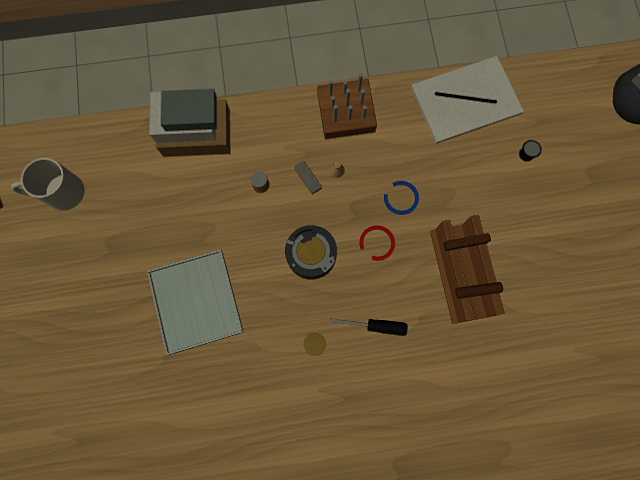

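View pics/side0.png

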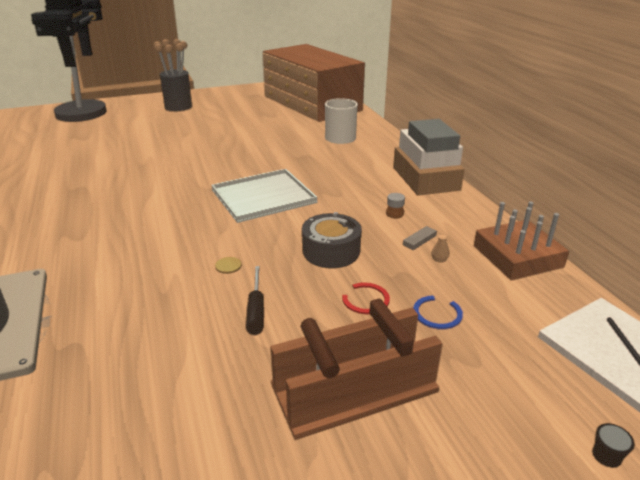

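The top view shows the block at (311,251), the tray at (196,302), and the rest at (467,269) with two handles at (467,241) and (479,290). I'll zoom in on the rest and block in both views to tell the pick from the awl and read the block's angle.

```bash
cat > h.py <<'E'
import cv2,numpy as np
from cell import *
def pix(n,P):
    m=camera_model(n); R=np.array(m["R"]);t=np.array(m["t"])
    return cv2.projectPoints(np.atleast_2d(P).astype(float),cv2.Rodrigues(R)[0],t,np.array(m["K"]),np.array(m["distortion"]))[0][:,0]
def ray(n,uv,z):
    m=camera_model(n);R=np.array(m["R"]);t=np.array(m["t"])
    q=cv2.undistortPoints(np.array(uv,float).reshape(-1,1,2),np.array(m["K"]),np.array(m["distortion"]))[:,0]
    d=np.c_[q,np.ones(len(q))]@R; c=-R.T@t
    return c+d*((z-c[2])/d[:,2])[:,None]
def tri(ut,us):
    A=[];b=[]
    for n,u in(("top",ut),("side",us)):
        p=ray(n,[u],0.)[0];q=ray(n,[u],.1)[0];d=(q-p)/np.linalg.norm(q-p);M=np.eye(3)-np.outer(d,d);A.append(M);b.append(M@p)
    A=sum(A);return np.linalg.solve(A,sum(b))
def crop(im,x,y,w,h,s): return cv2.resize(im[y:y+h,x:x+w,::-1],None,fx=s,fy=s,interpolation=cv2.INTER_CUBIC)
def state():
    s=get_state();print("t",round(s["time_s"],2),"p",np.round(s["eef_pos"],4),"r",np.round(s["tcp_rot"],3),"F",np.round(s["ft_force"],1),"gap",round(s["finger_gap"],4),"g",round(s["grip_force"],1))
E
python3 - <<'E'
from h import *
t=cv2.imread("pics/top0.png")[:,:,::-1];s=cv2.imread("pics/side0.png")[:,:,::-1]
a=np.hstack([crop(t,278,218,67,50,6)[:300,:400],crop(s,298,205,67,50,6)[:300,:400]])
b=np.hstack([crop(t,420,205,100,75*100//100,4)[:300,:400],crop(s,265,290,180,135,400/180)[:300,:400]])
b=np.hstack([crop(t,412,205,134,134,3)[:300,:400] if 0 else cv2.resize(t[205:335,412:542,::-1],(400,300)),cv2.resize(s[290:430,265:445,::-1],(400,300))])
cv2.imwrite("pics/c1.png",np.vstack([a,b]))
E
```

```text
(no output)
```

View pics/c1.png

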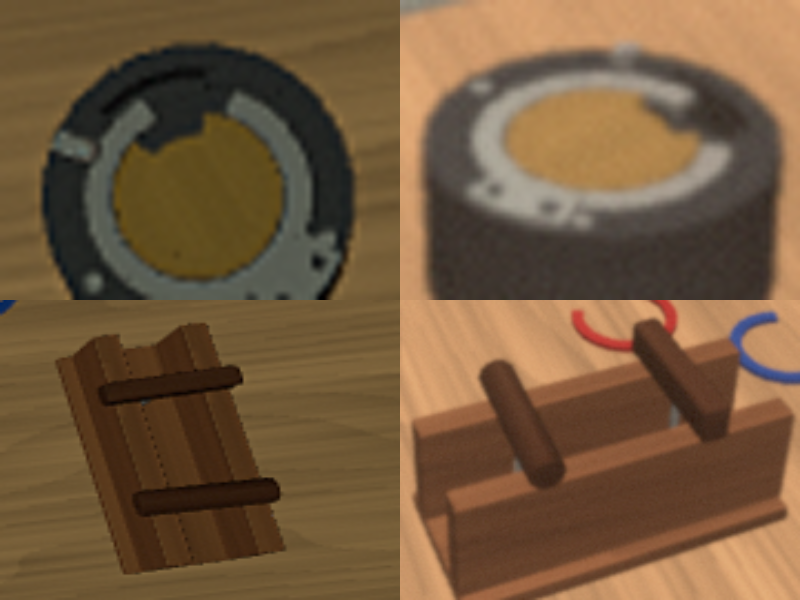

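The square-edged pick is the farther handle, at top (467,241). In the top view the ring's gap faces up, so the free end is the left one at about (303,237), and the keeper is at (290,243). Next I'll fit poses to both views.

```bash
cat > fit.py <<'E'
from h import *
from scipy.optimize import minimize
S=4
def box(p,lx,ly,z0,z1):
    x,y,a=p;c,s=np.cos(a),np.sin(a)
    return np.array([[x+c*i*lx/2-s*j*ly/2,y+s*i*lx/2+c*j*ly/2,z] for i in(-1,1) for j in(-1,1) for z in(z0,z1)])
def silh(ims,p,dim,sign,band=4):
    t=0
    for n,im in ims.items():
        h=cv2.convexHull(pix(n,box(p,*dim)).astype(np.float32))
        g=cv2.resize(im.astype(np.float32).mean(2),None,fx=S,fy=S,interpolation=cv2.INTER_LINEAR)
        m=np.zeros(g.shape,np.uint8);cv2.fillPoly(m,[np.round(((h+.5)*S-.5)*16).astype(int)],255,shift=4)
        o=cv2.dilate(m,np.ones((2*band*S//2+1,)*2,np.uint8))>0;i=m>0
        t+=sign*(g[i].mean()-g[o&~i].mean())
    return -t
def best(f,x0,step):
    x0=np.array(x0,float);sc=np.array(step)
    b=None
    for k in range(5):
        r=minimize(lambda u:f(x0+u*sc),np.random.RandomState(k).randn(3)*.5,method="Nelder-Mead",options=dict(xatol=.01,fatol=.01,initial_simplex=None))
        if b is None or r.fun<b.fun:b=r
    return x0+b.x*sc,b.fun
def blockf(ims,p):
    t=0
    x,y,a=p
    for n,im in ims.items():
        c=pix(n,[[x,y,.05]])[0].astype(int);w=30
        uu,vv=np.meshgrid(np.arange(c[0]-w,c[0]+w,.33),np.arange(c[1]-w,c[1]+w,.33))
        P=ray(n,np.c_[uu.ravel(),vv.ravel()],.05)[:,:2]-[x,y]
        r=np.hypot(*P.T)*1e3;th=(np.degrees(np.arctan2(P[:,1],P[:,0])-a)+36)%360-36
        nt=(th<20)&(r>19)
        br=(r<27)&~nt; rg=(r>28)&(r<36)&(th>=0)&(th<310); dk=((r<48)&(r>38)&~((th>172)&(th<226))&~((th>28)&(th<48)))|((th<-1)&(r>20)&(r<40))
        v=cv2.remap(im.astype(np.float32),uu.astype(np.float32),vv.astype(np.float32),cv2.INTER_LINEAR).reshape(-1,3)
        yel=v[:,0]-v[:,2];g=v.mean(1)
        t+=yel[br].mean()-yel[rg].mean()*1.0-yel[dk].mean()+g[rg].mean()-g[dk].mean()
    return -t
E
python3 - <<'E'
from fit import *
I={n:cv2.imread(f"pics/{n}0.png")[:,:,::-1] for n in("top","side")}
b0=ray("top",[[311,251]],.05)[0];e=ray("top",[[303,237]],.05)[0];c=ray("top",[[467,241]],.097)[0]
ends=ray("top",[[490,238],[445,246]],.09);tr=ray("top",[[196,302]],.007)[0]
tc=ray("top",[[149,271],[221,252]],.014);print(b0,e,c,ends,tr,tc)
ya=np.arctan2(e[1]-b0[1],e[0]-b0[0]);yp=np.arctan2(*(ends[1]-ends[0])[1::-1])
yt=np.arctan2(*(tc[0]-tc[1])[1::-1]); L=np.linalg.norm(tc[0]-tc[1]);print(ya,yp,yt,L)
for s in(I,{"top":I["top"]},{"side":I["side"]}):
    print(list(s))
    print(" block",*best(lambda p:blockf(s,p),[b0[0],b0[1],ya],[.003,.003,.1]))
    print(" pick",*best(lambda p:silh(s,p,(.084,.016,.075,.097),-1),[c[0],c[1],yp],[.003,.003,.05]))
    d=(.15,.17) if L<.16 else (.17,.15)
    print(" tray",*best(lambda p:silh(s,p,(*d,0,.014),1,6),[tr[0],tr[1],yt],[.004,.004,.05]))
E
```

```text
[0.57256886 0.01663623 0.05      ] [0.60213466 0.02794117 0.05      ] [ 0.53887269 -0.2685897   0.097     ] [[ 0.53936576 -0.31399927  0.09      ]
 [ 0.53690587 -0.2287254   0.09      ]] [0.51421151 0.25327516 0.007     ] [[0.58771154 0.33710871 0.014     ]
 [0.60455697 0.1933744  0.014     ]]
0.36521238990671645 1.599635308096339 1.687462523258526 0.14471806971771758
['top', 'side']
 block [0.57224728 0.0146669  0.35281602] -203.24844360351562
 pick [ 0.53853539 -0.27002284  1.58320465] -56.847808837890625
 tray [0.51791602 0.25407548 1.71193097] -53.107810974121094
['top']Traceback (most recent call last):
  File "<stdin>", line 10, in <module>
  File "fit.py", line 20, in best
    r=minimize(lambda u:f(x0+u*sc),np.random.RandomState(k).randn(3)*.5,method="Nelder-Mead",options=dict(xatol=.01,fatol=.01,initial_simplex=None))
    res = _minimize_neldermead(fun, x0, args, callback, bounds=bounds,
                               **options)
    fxr = func(xr)
    fx = function(np.copy(x), *(wrapper_args + args))
  File "fit.py", line 20, in <lambda>
    r=minimize(lambda u:f(x0+u*sc),np.random.RandomState(k).randn(3)*.5,method="Nelder-Mead",options=dict(xatol=.01,fatol=.01,initial_simplex=None))
                        ~^^^^^^^^^
  File "<stdin>", line 10, in <lambda>
  File "fit.py", line 29, in blockf
    P=ray(n,np.c_[uu.ravel(),vv.ravel()],.05)[:,:2]-[x,y]
      ~~~^^^^^^^^^^^^^^^^^^^^^^^^^^^^^^^^^^^^
  File "h.py", line 7, in ray
    m=camera_model(n);R=np.array(m["R"]);t=np.array(m["t"])
ValueError: time passes only in moves, steps and waits
```

```bash
sed -i 's/^from cell import \*/from cell import *\nimport pickle,os\nif not os.path.exists("cm.pkl"): pickle.dump({n:camera_model(n) for n in("top","side")},open("cm.pkl","wb"))\n_C=pickle.load(open("cm.pkl","rb"))\ncamera_model=lambda n:_C[n]/' h.py; python3 - <<'E'
from fit import *
I={n:cv2.imread(f"pics/{n}0.png")[:,:,::-1] for n in("top","side")}
for n in I:
    s={n:I[n]};print(n)
    print(" block",*best(lambda p:blockf(s,p),[.5722,.0147,.353],[.003,.003,.1]))
    print(" pick",*best(lambda p:silh(s,p,(.084,.016,.075,.097),-1),[.5385,-.27,1.583],[.003,.003,.05]))
    print(" tray",*best(lambda p:silh(s,p,(.15,.17,0,.014),1,6),[.518,.254,1.712],[.004,.004,.05]))
    print(" tray2",*best(lambda p:silh(s,p,(.17,.15,0,.014),1,6),[.518,.254,1.712],[.004,.004,.05]))
state()
E
```

```text
top
 block [0.57447074 0.01726952 0.38832549] -111.24638366699219
 pick [ 0.53963543 -0.26953529  1.61127923] -27.258337020874023
 tray [0.51811885 0.25682198 1.73458061] -23.886474609375
 tray2 [0.51031739 0.2547913  1.80567612] -16.214553833007812
side
 block [0.57070339 0.01199067 0.37308048] -124.89298248291016
 pick [ 0.53652527 -0.27016213  1.6516356 ] -38.23284912109375
 tray [0.52079225 0.25496275 1.71456656] -34.74516296386719
 tray2 [0.51717349 0.25389204 1.65250555] -23.159408569335938
t 0.1 p [0.2006 0.5917 0.2915] r [-3.14   0.     2.815] F [ 0.9  0.3 -0.8] gap 0.0868 g 0.0
```

The two cameras agree to about 4 mm. I'll take the averages: block (.5725,.0147, yaw .37), pick (.538,-.270, yaw 1.60), tray (.519,.255). First move is towards a point above the pick.

```bash
python3 -m inch '[{"dx":0.04,"dy":-0.1,"az":-0.04},{"dx":0.08,"dy":-0.21,"az":-0.08},{"dx":0.12,"dy":-0.32,"az":-0.12},{"dx":0.16,"dy":-0.43,"az":-0.16},{"dx":0.20,"dy":-0.54,"az":-0.20},{"dx":0.25,"dy":-0.65,"az":-0.24},{"dx":0.29,"dy":-0.76,"az":-0.28},{"dx":0.34,"dy":-0.86,"az":-0.31}]'
```

```text
schema error: expected keys dx, dy, dz, ax, ay, az, claw
```

```bash
python3 -m inch '[{"dx":0.04,"dy":-0.1,"dz":0,"ax":0,"ay":0,"az":-0.04,"claw":60},{"dx":0.08,"dy":-0.21,"dz":0,"ax":0,"ay":0,"az":-0.08,"claw":60},{"dx":0.12,"dy":-0.32,"dz":0,"ax":0,"ay":0,"az":-0.12,"claw":60},{"dx":0.16,"dy":-0.43,"dz":0,"ax":0,"ay":0,"az":-0.16,"claw":60},{"dx":0.20,"dy":-0.54,"dz":0,"ax":0,"ay":0,"az":-0.20,"claw":60},{"dx":0.25,"dy":-0.65,"dz":0,"ax":0,"ay":0,"az":-0.24,"claw":60},{"dx":0.29,"dy":-0.76,"dz":0,"ax":0,"ay":0,"az":-0.28,"claw":60},{"dx":0.34,"dy":-0.86,"dz":0,"ax":0,"ay":0,"az":-0.31,"claw":60}]'
```

```text
time_s: 0.9
eef_pos: [0.2688, 0.4187, 0.292]
tcp_rot: [-3.141, -0.0, 2.57]
ft_force: [0.8, 0.7, 1.0]
finger_gap: 0.0602
grip_force: 0.0
```

```bash
python3 -m inch '[{"dx":0.04,"dy":-0.1,"dz":0,"ax":0,"ay":0,"az":-0.04,"claw":60},{"dx":0.09,"dy":-0.23,"dz":0,"ax":0,"ay":0,"az":-0.08,"claw":60},{"dx":0.14,"dy":-0.36,"dz":0,"ax":0,"ay":0,"az":-0.12,"claw":60},{"dx":0.19,"dy":-0.49,"dz":0,"ax":0,"ay":0,"az":-0.18,"claw":60},{"dx":0.24,"dy":-0.62,"dz":0,"ax":0,"ay":0,"az":-0.24,"claw":60},{"dx":0.29,"dy":-0.75,"dz":0,"ax":0,"ay":0,"az":-0.3,"claw":60},{"dx":0.34,"dy":-0.87,"dz":0,"ax":0,"ay":0,"az":-0.36,"claw":60},{"dx":0.39,"dy":-1,"dz":0,"ax":0,"ay":0,"az":-0.42,"claw":60}]'
python3 -m inch '[{"dx":0.05,"dy":-0.13,"dz":0,"ax":0,"ay":0,"az":-0.05,"claw":60},{"dx":0.1,"dy":-0.26,"dz":0,"ax":0,"ay":0,"az":-0.1,"claw":60},{"dx":0.15,"dy":-0.39,"dz":0,"ax":0,"ay":0,"az":-0.15,"claw":60},{"dx":0.2,"dy":-0.52,"dz":0,"ax":0,"ay":0,"az":-0.2,"claw":60},{"dx":0.25,"dy":-0.65,"dz":0,"ax":0,"ay":0,"az":-0.25,"claw":60},{"dx":0.3,"dy":-0.77,"dz":0,"ax":0,"ay":0,"az":-0.3,"claw":60},{"dx":0.35,"dy":-0.89,"dz":0,"ax":0,"ay":0,"az":-0.35,"claw":60},{"dx":0.39,"dy":-1,"dz":0,"ax":0,"ay":0,"az":-0.41,"claw":60}]'
python3 -m inch '[{"dx":0.05,"dy":-0.13,"dz":0,"ax":0,"ay":0,"az":-0.05,"claw":60},{"dx":0.1,"dy":-0.26,"dz":0,"ax":0,"ay":0,"az":-0.1,"claw":60},{"dx":0.15,"dy":-0.39,"dz":-0.05,"ax":0,"ay":0,"az":-0.15,"claw":60},{"dx":0.2,"dy":-0.52,"dz":-0.12,"ax":0,"ay":0,"az":-0.2,"claw":60},{"dx":0.25,"dy":-0.65,"dz":-0.2,"ax":0,"ay":0,"az":-0.25,"claw":60},{"dx":0.3,"dy":-0.77,"dz":-0.28,"ax":0,"ay":0,"az":-0.3,"claw":60},{"dx":0.35,"dy":-0.89,"dz":-0.35,"ax":0,"ay":0,"az":-0.35,"claw":60},{"dx":0.39,"dy":-1,"dz":-0.4,"ax":0,"ay":0,"az":-0.41,"claw":60}]'
```

```text
time_s: 1.7
eef_pos: [0.3473, 0.2181, 0.2923]
tcp_rot: [3.141, -0.0, 2.238]
ft_force: [-0.8, 0.6, 0.7]
finger_gap: 0.0596
grip_force: 0.0
time_s: 2.5
eef_pos: [0.4249, 0.0175, 0.2923]
tcp_rot: [3.141, -0.0, 1.915]
ft_force: [-0.2, 0.2, -0.5]
finger_gap: 0.0601
grip_force: 0.0
time_s: 3.3
eef_pos: [0.5022, -0.1823, 0.2114]
tcp_rot: [-3.141, 0.001, 1.594]
ft_force: [0.1, 0.3, 0.9]
finger_gap: 0.0599
grip_force: 0.0
```

```bash
python3 -m inch '[{"dx":0.06,"dy":-0.14,"dz":0,"ax":0,"ay":0,"az":0,"claw":60},{"dx":0.12,"dy":-0.28,"dz":-0.03,"ax":0,"ay":0,"az":0,"claw":60},{"dx":0.16,"dy":-0.38,"dz":-0.06,"ax":0,"ay":0,"az":0,"claw":60},{"dx":0.18,"dy":-0.44,"dz":-0.1,"ax":0,"ay":0,"az":0,"claw":60},{"dx":0.18,"dy":-0.44,"dz":-0.1,"ax":0,"ay":0,"az":0,"claw":50},{"dx":0.18,"dy":-0.44,"dz":-0.1,"ax":0,"ay":0,"az":0,"claw":50},{"dx":0.18,"dy":-0.44,"dz":-0.1,"ax":0,"ay":0,"az":0,"claw":50},{"dx":0.18,"dy":-0.44,"dz":-0.1,"ax":0,"ay":0,"az":0,"claw":50}]'
python3 - <<'E'
from h import *
I={n:get_image(n) for n in("top","side")}
for n in I: cv2.imwrite(f"pics/{n}1.png",I[n][:,:,::-1])
cv2.imwrite("pics/c2.png",np.hstack([crop(I["top"],410,170,134,150,3)[:450,:400],crop(I["side"],265,230,180,200,2.222)[:450,:400]][:2]) if crop(I["side"],265,230,180,200,2.222).shape[0]<450 and False else np.hstack([cv2.resize(I["top"][170:320,410:544,::-1],(400,450)),cv2.resize(I["side"][230:432,265:445,::-1],(400,450))]))
state()
E
```

```text
time_s: 4.1
eef_pos: [0.5388, -0.2674, 0.1928]
tcp_rot: [3.141, -0.0, 1.598]
ft_force: [-0.3, -0.6, 0.0]
finger_gap: 0.0503
grip_force: 0.0
t 4.2 p [ 0.5388 -0.2675  0.1927] r [ 3.141 -0.     1.598] F [-0.1  0.1  0.7] gap 0.0504 g 0.0
```

View pics/c2.png

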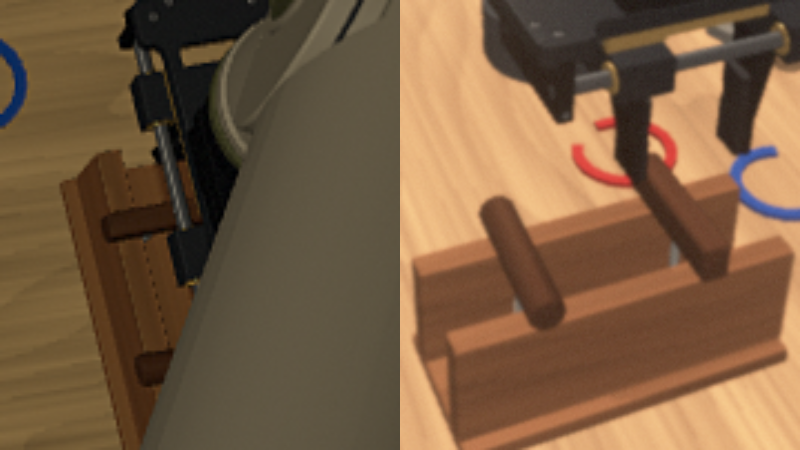

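The side view shows the fingers straddling the handle, with fingertips near (368,306) and (416,297). I'll check the camera offset against those tips.

```bash
python3 - <<'E'
from h import *
p=np.array([.5388,-.2675,.1227])
print(pix("side",[p+[-.0325,0,0],p+[.0325,0,0]]))
for q in ([367.6,306],[415.8,297.4]): print(ray("side",[q],.1227))
E
```

```text
[[365.9008678  303.86256911]
 [416.62898918 291.91115007]]
[[ 0.50658586 -0.27161033  0.1227    ]]
[[ 0.56549091 -0.27627131  0.1227    ]]
```

```bash
python3 -m inch '[{"dx":0,"dy":0,"dz":-0.05,"ax":0,"ay":0,"az":0,"claw":45},{"dx":0,"dy":-0.01,"dz":-0.11,"ax":0,"ay":0,"az":0,"claw":40},{"dx":0,"dy":-0.01,"dz":-0.17,"ax":0,"ay":0,"az":0,"claw":40},{"dx":0,"dy":-0.01,"dz":-0.22,"ax":0,"ay":0,"az":0,"claw":40},{"dx":0,"dy":-0.01,"dz":-0.26,"ax":0,"ay":0,"az":0,"claw":35},{"dx":0,"dy":-0.01,"dz":-0.28,"ax":0,"ay":0,"az":0,"claw":30},{"dx":0,"dy":-0.01,"dz":-0.28,"ax":0,"ay":0,"az":0,"claw":25},{"dx":0,"dy":-0.01,"dz":-0.28,"ax":0,"ay":0,"az":0,"claw":22}]' 30
python3 -m inch '[{"dx":0,"dy":0,"dz":0,"ax":0,"ay":0,"az":0,"claw":19},{"dx":0,"dy":0,"dz":0,"ax":0,"ay":0,"az":0,"claw":17},{"dx":0,"dy":0,"dz":0,"ax":0,"ay":0,"az":0,"claw":14},{"dx":0,"dy":0,"dz":0,"ax":0,"ay":0,"az":0,"claw":8},{"dx":0,"dy":0,"dz":0,"ax":0,"ay":0,"az":0,"claw":5},{"dx":0,"dy":0,"dz":0,"ax":0,"ay":0,"az":0,"claw":5},{"dx":0,"dy":0,"dz":0,"ax":0,"ay":0,"az":0,"claw":5},{"dx":0,"dy":0,"dz":0,"ax":0,"ay":0,"az":0,"claw":5}]' 30
```

```text
time_s: 5.0
eef_pos: [0.5388, -0.2702, 0.1366]
tcp_rot: [3.141, 0.0, 1.597]
ft_force: [-0.3, -0.3, -0.4]
finger_gap: 0.0246
grip_force: 0.0
time_s: 5.8
eef_pos: [0.5388, -0.2701, 0.1365]
tcp_rot: [3.141, -0.0, 1.597]
ft_force: [-0.4, 0.7, 5.8]
finger_gap: 0.0157
grip_force: 30.0
```

```bash
python3 -m inch '[{"dx":0,"dy":0,"dz":0.03,"ax":0,"ay":0,"az":0,"claw":5},{"dx":0,"dy":0,"dz":0.09,"ax":0,"ay":0,"az":0,"claw":5},{"dx":0,"dy":0,"dz":0.17,"ax":0,"ay":0,"az":0,"claw":5},{"dx":0,"dy":0,"dz":0.25,"ax":0,"ay":0,"az":0,"claw":5},{"dx":0,"dy":0,"dz":0.33,"ax":0,"ay":0,"az":0,"claw":5},{"dx":0,"dy":0,"dz":0.41,"ax":0,"ay":0,"az":0,"claw":5},{"dx":0,"dy":0,"dz":0.47,"ax":0,"ay":0,"az":0,"claw":5},{"dx":0,"dy":0,"dz":0.5,"ax":0,"ay":0,"az":0,"claw":5}]' 40
python3 -m inch '[{"dx":0.01,"dy":0.05,"dz":0,"ax":0,"ay":0,"az":0.02,"claw":5},{"dx":0.03,"dy":0.14,"dz":0,"ax":0,"ay":0,"az":0.04,"claw":5},{"dx":0.06,"dy":0.24,"dz":0,"ax":0,"ay":0,"az":0.07,"claw":5},{"dx":0.08,"dy":0.34,"dz":0,"ax":0,"ay":0,"az":0.1,"claw":5},{"dx":0.11,"dy":0.44,"dz":0,"ax":0,"ay":0,"az":0.13,"claw":5},{"dx":0.13,"dy":0.54,"dz":0,"ax":0,"ay":0,"az":0.16,"claw":5},{"dx":0.15,"dy":0.64,"dz":0,"ax":0,"ay":0,"az":0.19,"claw":5},{"dx":0.17,"dy":0.73,"dz":0,"ax":0,"ay":0,"az":0.22,"claw":5}]'
python3 -m inch '[{"dx":0.02,"dy":0.1,"dz":0,"ax":0,"ay":0,"az":0.03,"claw":5},{"dx":0.05,"dy":0.2,"dz":-0.02,"ax":0,"ay":0,"az":0.06,"claw":5},{"dx":0.08,"dy":0.3,"dz":-0.06,"ax":0,"ay":0,"az":0.09,"claw":5},{"dx":0.1,"dy":0.4,"dz":-0.11,"ax":0,"ay":0,"az":0.12,"claw":5},{"dx":0.13,"dy":0.5,"dz":-0.16,"ax":0,"ay":0,"az":0.15,"claw":5},{"dx":0.15,"dy":0.59,"dz":-0.2,"ax":0,"ay":0,"az":0.18,"claw":5},{"dx":0.17,"dy":0.66,"dz":-0.24,"ax":0,"ay":0,"az":0.21,"claw":5},{"dx":0.17,"dy":0.69,"dz":-0.25,"ax":0,"ay":0,"az":0.22,"claw":5}]'
python3 - <<'E'
from h import *
I={n:get_image(n) for n in("top","side")}
for n in I: cv2.imwrite(f"pics/{n}2.png",I[n][:,:,::-1])
cv2.imwrite("pics/c3.png",np.hstack([cv2.resize(I[n][y:y+80,x:x+64,::-1],(400,500),interpolation=2) for n,x,y in(("top",285,210),("side",300,180))]))
state()
E
```

```text
time_s: 6.6
eef_pos: [0.539, -0.2703, 0.2379]
tcp_rot: [3.14, 0.0, 1.598]
ft_force: [1.0, -0.4, -0.2]
finger_gap: 0.0155
grip_force: 40.0
time_s: 7.4
eef_pos: [0.5729, -0.1221, 0.2361]
tcp_rot: [-3.141, -0.0, 1.773]
ft_force: [0.0, 0.3, -0.2]
finger_gap: 0.016
grip_force: 40.0
time_s: 8.2
eef_pos: [0.6066, 0.0159, 0.1848]
tcp_rot: [-3.14, -0.0, 1.946]
ft_force: [0.8, 0.3, -1.1]
finger_gap: 0.0156
grip_force: 40.0
t 8.3 p [0.6065 0.0147 0.1858] r [-3.141 -0.     1.944] F [-0.4  0.3 -0.6] gap 0.0156 g 40.0
```

View pics/c3.png

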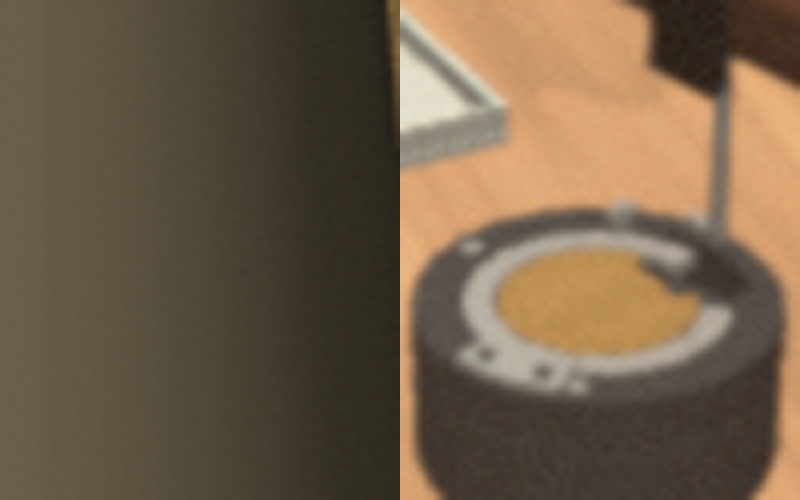

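The top camera is blocked by the arm. In the side view the stalk foot is near (351,217.6) and the toe end near (346,215), above the notch. Comparing with the predicted pixels gives the camera's bias.

```bash
python3 - <<'E'
from fit import *
T=np.array([.6065,.0147,.1858-.0615]);a=1.944
def pk(x,y,z): return T+[np.cos(a)*x-np.sin(a)*y,np.sin(a)*x+np.cos(a)*y,z]
P=[pk(0,0,-.06),pk(.011,0,-.0565),pk(.011,0,-.06),pk(-.0025,0,-.06),pk(0,0,-.03)]
print(pix("side",P).round(1))
im=cv2.imread("pics/side2.png")[:,:,::-1]
for s in("0","2"):
    I={"side":cv2.imread(f"pics/side{s}.png")[:,:,::-1]}
    print(best(lambda p:blockf(I,p),[.5722,.0127,.36],[.003,.003,.1]))
# stalk column per row
g=im.astype(int)
for r in range(196,220,3): print(r,g[r,338:358].sum(1).tolist())
E
```

```text
[[350.8 215.9]
 [346.4 211.6]
 [346.3 213.4]
 [351.9 216.5]
 [351.4 200.1]]
(array([0.57084542, 0.01202882, 0.38766231]), np.float64(-124.7862548828125))
(array([0.57057742, 0.01183831, 0.37517144]), np.float64(-134.75909423828125))
196 [472, 479, 481, 479, 493, 506, 516, 508, 513, 502, 486, 431, 346, 315, 361, 435, 495, 507, 517, 524]
199 [511, 510, 513, 509, 509, 498, 493, 500, 502, 512, 506, 485, 382, 336, 373, 465, 504, 500, 495, 498]
202 [498, 503, 507, 512, 500, 505, 505, 509, 495, 499, 495, 449, 364, 336, 387, 482, 507, 515, 512, 513]
205 [507, 503, 498, 496, 503, 505, 511, 511, 514, 509, 486, 433, 356, 330, 377, 462, 507, 507, 507, 514]
208 [496, 494, 496, 501, 497, 498, 493, 494, 500, 501, 496, 421, 347, 333, 390, 465, 497, 504, 500, 504]
211 [499, 493, 496, 501, 498, 493, 499, 491, 488, 491, 471, 403, 346, 342, 391, 461, 478, 489, 493, 496]
214 [287, 305, 326, 350, 351, 372, 411, 431, 458, 484, 462, 379, 333, 337, 414, 473, 498, 497, 486, 480]
217 [339, 308, 284, 254, 237, 206, 211, 222, 228, 267, 281, 293, 310, 329, 362, 429, 465, 480, 496, 493]
```

```bash
python3 -m inch '[{"dx":0,"dy":0,"dz":-0.01,"ax":0,"ay":0,"az":0,"claw":5},{"dx":0.003,"dy":-0.007,"dz":-0.025,"ax":0,"ay":0,"az":0,"claw":5},{"dx":0.003,"dy":-0.007,"dz":-0.04,"ax":0,"ay":0,"az":0,"claw":5},{"dx":0.003,"dy":-0.007,"dz":-0.05,"ax":0,"ay":0,"az":0,"claw":5},{"dx":0.003,"dy":-0.007,"dz":-0.055,"ax":0,"ay":0,"az":0,"claw":5},{"dx":0.003,"dy":-0.007,"dz":-0.055,"ax":0,"ay":0,"az":0,"claw":5},{"dx":0.003,"dy":-0.007,"dz":-0.055,"ax":0,"ay":0,"az":0,"claw":5},{"dx":0.003,"dy":-0.007,"dz":-0.055,"ax":0,"ay":0,"az":0,"claw":5}]'
python3 - <<'E'
from h import *
ims=[get_image("side").astype(float) for _ in range(4)];im=np.mean(ims,0).astype(np.uint8)
cv2.imwrite("pics/side3.png",im[:,:,::-1]); c=cv2.resize(im[200:240,325:373,::-1],(720,600),interpolation=2)
s=get_state();T=np.array(s["eef_pos"])-[0,0,.0615];a=s["tcp_rot"][2]
def pk(x,y,z): return T+[np.cos(a)*x-np.sin(a)*y,np.sin(a)*x+np.cos(a)*y,z]
def blk(x,y,z,B=(.5715,.0125,.375)): return [B[0]+np.cos(B[2])*x-np.sin(B[2])*y,B[1]+np.sin(B[2])*x+np.cos(B[2])*y,z]
print("pick",pix("side",[pk(0,0,-.06),pk(.011,-.002,-.06),pk(.011,.002,-.06)]).round(1).tolist())
print("ring end in/out",pix("side",[blk(.028,0,.05),blk(.036,0,.05)]).round(1).tolist())
cv2.imwrite("pics/c4.png",c);state()
E
```

```text
time_s: 9.1
eef_pos: [0.6073, 0.0126, 0.1754]
tcp_rot: [3.141, -0.0, 1.943]
ft_force: [0.1, -0.1, -0.6]
finger_gap: 0.0154
grip_force: 40.0
pick [[351.5, 221.9], [347.9, 218.9], [346.1, 219.7]]
ring end in/out [[343.8, 221.9], [347.3, 220.3]]
t 9.3 p [0.6073 0.0126 0.1753] r [ 3.141 -0.     1.943] F [ 0.1 -0.  -0.7] gap 0.0158 g 40.0
```

View pics/c4.png

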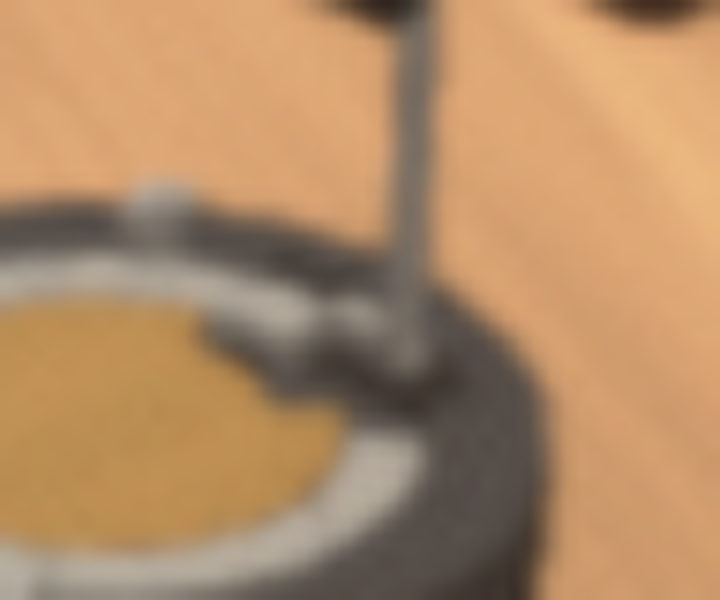

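The toe sits in the gap, about 3 mm clear of the free end at (345,220), and slightly outward. I'll shift it in by 1 mm and lower it into the notch.

```bash
python3 -m inch '[{"dx":-0.005,"dy":0,"dz":0,"ax":0,"ay":0,"az":0,"claw":5},{"dx":-0.005,"dy":0,"dz":-0.01,"ax":0,"ay":0,"az":0,"claw":5},{"dx":-0.005,"dy":0,"dz":-0.02,"ax":0,"ay":0,"az":0,"claw":5},{"dx":-0.005,"dy":0,"dz":-0.03,"ax":0,"ay":0,"az":0,"claw":5},{"dx":-0.005,"dy":0,"dz":-0.035,"ax":0,"ay":0,"az":0,"claw":5},{"dx":-0.005,"dy":0,"dz":-0.04,"ax":0,"ay":0,"az":0,"claw":5},{"dx":-0.005,"dy":0,"dz":-0.045,"ax":0,"ay":0,"az":0,"claw":5},{"dx":-0.005,"dy":0,"dz":-0.045,"ax":0,"ay":0,"az":0,"claw":5}]'

```

```text
time_s: 10.1
eef_pos: [0.6064, 0.0126, 0.1664]
tcp_rot: [3.141, -0.0, 1.943]
ft_force: [-0.4, 1.2, 1.0]
finger_gap: 0.0158
grip_force: 40.0
```

```bash
python3 -m inch '[{"dx":0,"dy":0,"dz":-0.005,"ax":0,"ay":0,"az":0,"claw":5},{"dx":0,"dy":0,"dz":-0.01,"ax":0,"ay":0,"az":0,"claw":5},{"dx":0,"dy":0,"dz":-0.015,"ax":0,"ay":0,"az":0,"claw":5},{"dx":0,"dy":0,"dz":-0.02,"ax":0,"ay":0,"az":0,"claw":5},{"dx":0,"dy":0,"dz":-0.025,"ax":0,"ay":0,"az":0,"claw":5},{"dx":0,"dy":0,"dz":-0.03,"ax":0,"ay":0,"az":0,"claw":5},{"dx":0,"dy":0,"dz":-0.03,"ax":0,"ay":0,"az":0,"claw":5},{"dx":0,"dy":0,"dz":-0.03,"ax":0,"ay":0,"az":0,"claw":5}]'

```

```text
time_s: 10.9
eef_pos: [0.6062, 0.0127, 0.1601]
tcp_rot: [3.142, -0.0, 1.943]
ft_force: [2.3, 3.6, -1.3]
finger_gap: 0.0156
grip_force: 40.0
```

A slight sideways force suggests the stalk's back is touching the notch's end wall. I'll slide the toe along the block's +y under the ring end.

```bash
python3 -m inch '[{"dx":-0.002,"dy":0.006,"dz":0,"ax":0,"ay":0,"az":0,"claw":5},{"dx":-0.004,"dy":0.012,"dz":0,"ax":0,"ay":0,"az":0,"claw":5},{"dx":-0.007,"dy":0.018,"dz":0,"ax":0,"ay":0,"az":0,"claw":5},{"dx":-0.01,"dy":0.024,"dz":0,"ax":0,"ay":0,"az":0,"claw":5},{"dx":-0.012,"dy":0.03,"dz":0,"ax":0,"ay":0,"az":0,"claw":5},{"dx":-0.014,"dy":0.036,"dz":0,"ax":0,"ay":0,"az":0,"claw":5},{"dx":-0.016,"dy":0.04,"dz":0,"ax":0,"ay":0,"az":0,"claw":5},{"dx":-0.016,"dy":0.04,"dz":0,"ax":0,"ay":0,"az":0,"claw":5}]'
python3 - <<'E'
from h import *
im=np.mean([get_image("side").astype(float) for _ in range(2)],0).astype(np.uint8)
cv2.imwrite("pics/c5.png",cv2.resize(im[200:240,325:373,::-1],(720,600),interpolation=2));state()
E
```

```text
time_s: 11.7
eef_pos: [0.603, 0.0207, 0.1603]
tcp_rot: [3.142, -0.0, 1.943]
ft_force: [-0.1, -0.2, -1.0]
finger_gap: 0.0155
grip_force: 40.0
t 11.8 p [0.603  0.0205 0.1603] r [3.141 0.    1.943] F [-0.3  0.3 -0.8] gap 0.0156 g 40.0
```

View pics/c5.png

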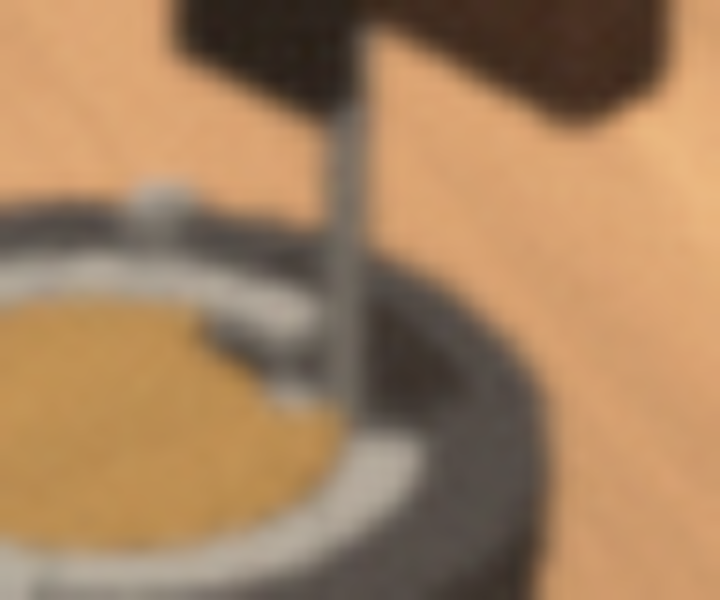

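```bash
python3 -m inch '[{"dx":-0.002,"dy":0.004,"dz":0,"ax":0,"ay":0,"az":0,"claw":5},{"dx":-0.003,"dy":0.007,"dz":0,"ax":0,"ay":0,"az":0,"claw":5},{"dx":-0.003,"dy":0.007,"dz":0.005,"ax":0,"ay":0,"az":0,"claw":5},{"dx":-0.003,"dy":0.007,"dz":0.01,"ax":0,"ay":0,"az":0,"claw":5},{"dx":-0.003,"dy":0.007,"dz":0.02,"ax":0,"ay":0,"az":0,"claw":5},{"dx":-0.003,"dy":0.007,"dz":0.03,"ax":0,"ay":0,"az":0,"claw":5},{"dx":-0.003,"dy":0.007,"dz":0.035,"ax":0,"ay":0,"az":0,"claw":5},{"dx":-0.003,"dy":0.007,"dz":0.04,"ax":0,"ay":0,"az":0,"claw":5}]' 45
```

```text
time_s: 12.6
eef_pos: [0.6023, 0.0217, 0.1683]
tcp_rot: [-3.141, 0.0, 1.943]
ft_force: [-0.1, -1.1, -1.0]
finger_gap: 0.0155
grip_force: 45.0
```

```bash
python3 -m inch '[{"dx":0,"dy":0,"dz":0.005,"ax":0,"ay":0,"az":0,"claw":5},{"dx":0,"dy":0,"dz":0.01,"ax":0,"ay":0,"az":0,"claw":5},{"dx":0,"dy":0,"dz":0.015,"ax":0,"ay":0,"az":0,"claw":5},{"dx":0,"dy":0,"dz":0.02,"ax":0,"ay":0,"az":0,"claw":5},{"dx":0,"dy":0,"dz":0.025,"ax":0,"ay":0,"az":0,"claw":5},{"dx":0,"dy":0,"dz":0.03,"ax":0,"ay":0,"az":0,"claw":5},{"dx":0,"dy":0,"dz":0.035,"ax":0,"ay":0,"az":0,"claw":5},{"dx":0,"dy":0,"dz":0.035,"ax":0,"ay":0,"az":0,"claw":5}]'
```

```text
time_s: 13.4
eef_pos: [0.6025, 0.022, 0.1755]
tcp_rot: [3.141, 0.0, 1.943]
ft_force: [-1.2, 0.1, -1.1]
finger_gap: 0.0153
grip_force: 45.0
```

```bash
python3 -m inch '[{"dx":0,"dy":0,"dz":0.003,"ax":0,"ay":0,"az":0,"claw":5},{"dx":0,"dy":0,"dz":0.006,"ax":0,"ay":0,"az":0,"claw":5},{"dx":0,"dy":0,"dz":0.009,"ax":0,"ay":0,"az":0,"claw":5},{"dx":0,"dy":0,"dz":0.01,"ax":0,"ay":0,"az":0,"claw":5},{"dx":0,"dy":0,"dz":0.01,"ax":0,"ay":0,"az":0,"claw":5},{"dx":0,"dy":0,"dz":0.01,"ax":0,"ay":0,"az":0,"claw":5},{"dx":0,"dy":0,"dz":0.01,"ax":0,"ay":0,"az":0,"claw":5},{"dx":0,"dy":0,"dz":0.01,"ax":0,"ay":0,"az":0,"claw":5}]'
python3 - <<'E'
from h import *
im=np.mean([get_image("side").astype(float) for _ in range(2)],0).astype(np.uint8)
cv2.imwrite("pics/c6.png",cv2.resize(im[195:240,315:375,::-1],(720,540),interpolation=2));state()
E
```

```text
time_s: 14.2
eef_pos: [0.6024, 0.0219, 0.1773]
tcp_rot: [3.142, -0.0, 1.943]
ft_force: [0.9, 1.0, -0.3]
finger_gap: 0.0153
grip_force: 45.0
t 14.3 p [0.6024 0.0219 0.1773] r [ 3.142 -0.     1.943] F [-0.7 -0.1 -1.5] gap 0.0156 g 45.0
```

View pics/c6.png

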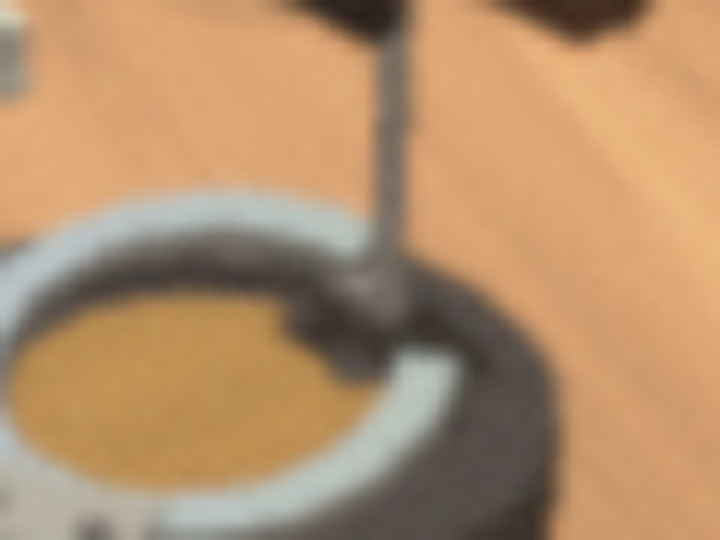

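The free end is up (crop (370,240)) and the ring arc hides the keeper. I'll lower the pick a little and check from the image rows that the ring stays up.

```bash
cat > prof.py <<'E'
from h import *
im=np.mean([get_image("side").astype(float) for _ in range(2)],0)
for u in(334,340,343): print(u,[int(x) for x in im[204:228,u-1:u+2,2].mean(1)])
cv2.imwrite("pics/last.png",im[:,:,::-1]);state()
E
python3 prof.py
python3 -m inch '[{"dx":0,"dy":0,"dz":-0.005,"ax":0,"ay":0,"az":0,"claw":5},{"dx":0,"dy":0,"dz":-0.01,"ax":0,"ay":0,"az":0,"claw":5},{"dx":0,"dy":0,"dz":-0.015,"ax":0,"ay":0,"az":0,"claw":5},{"dx":0,"dy":0,"dz":-0.02,"ax":0,"ay":0,"az":0,"claw":5},{"dx":0,"dy":0,"dz":-0.025,"ax":0,"ay":0,"az":0,"claw":5},{"dx":0,"dy":0,"dz":-0.03,"ax":0,"ay":0,"az":0,"claw":5},{"dx":0,"dy":0,"dz":-0.035,"ax":0,"ay":0,"az":0,"claw":5},{"dx":0,"dy":0,"dz":-0.035,"ax":0,"ay":0,"az":0,"claw":5}]'
python3 prof.py
```

```text
334 [117, 116, 116, 116, 117, 122, 146, 181, 188, 169, 123, 96, 83, 62, 57, 70, 78, 82, 84, 83, 85, 83, 82, 81]
340 [117, 116, 117, 115, 116, 116, 122, 150, 179, 187, 172, 124, 89, 71, 59, 58, 64, 59, 54, 58, 68, 79, 81, 82]
343 [117, 115, 115, 115, 115, 114, 116, 128, 161, 181, 184, 166, 122, 97, 97, 80, 61, 52, 47, 51, 62, 70, 75, 79]
t 14.4 p [0.6024 0.022  0.1773] r [ 3.142 -0.     1.943] F [-0.  -0.2 -1. ] gap 0.0157 g 45.0
time_s: 15.2
eef_pos: [0.6024, 0.022, 0.1701]
tcp_rot: [-3.141, -0.0, 1.943]
ft_force: [-0.2, -0.4, 0.1]
finger_gap: 0.0158
grip_force: 45.0
334 [117, 118, 117, 116, 116, 117, 117, 129, 160, 174, 171, 133, 97, 70, 59, 71, 80, 83, 83, 84, 83, 83, 82, 81]
340 [116, 114, 115, 116, 115, 114, 115, 116, 126, 154, 171, 169, 140, 103, 72, 61, 68, 66, 60, 58, 70, 77, 81, 82]
343 [116, 116, 114, 115, 114, 115, 115, 115, 116, 126, 153, 170, 167, 142, 102, 87, 107, 117, 98, 75, 70, 72, 75, 79]
t 15.3 p [0.6024 0.0219 0.1703] r [ 3.142 -0.     1.943] F [ 0.7  0.2 -0.5] gap 0.0153 g 45.0[ WARN:0@2.730] global loadsave.cpp:1063 imwrite_ Unsupported depth image for selected encoder is fallbacked to CV_8U.
[ WARN:0@2.506] global loadsave.cpp:1063 imwrite_ Unsupported depth image for selected encoder is fallbacked to CV_8U.
```

The ring end settled only about 3 mm while the pick went down 7 mm, so the keeper is holding it. Backing the toe out and lifting.

```bash
python3 -m inch '[{"dx":0.003,"dy":-0.007,"dz":0,"ax":0,"ay":0,"az":0,"claw":5},{"dx":0.006,"dy":-0.014,"dz":0,"ax":0,"ay":0,"az":0,"claw":5},{"dx":0.009,"dy":-0.022,"dz":0,"ax":0,"ay":0,"az":0,"claw":5},{"dx":0.012,"dy":-0.03,"dz":0,"ax":0,"ay":0,"az":0,"claw":5},{"dx":0.015,"dy":-0.037,"dz":0,"ax":0,"ay":0,"az":0,"claw":5},{"dx":0.018,"dy":-0.043,"dz":0,"ax":0,"ay":0,"az":0,"claw":5},{"dx":0.018,"dy":-0.045,"dz":0,"ax":0,"ay":0,"az":0,"claw":5},{"dx":0.018,"dy":-0.045,"dz":0,"ax":0,"ay":0,"az":0,"claw":5}]'
python3 -m inch '[{"dx":0.003,"dy":-0.005,"dz":0.02,"ax":0,"ay":0,"az":0,"claw":5},{"dx":0.005,"dy":-0.01,"dz":0.05,"ax":0,"ay":0,"az":0,"claw":5},{"dx":0.005,"dy":-0.01,"dz":0.1,"ax":0,"ay":0,"az":0,"claw":5},{"dx":0.005,"dy":-0.01,"dz":0.16,"ax":0,"ay":0,"az":0,"claw":5},{"dx":0.005,"dy":-0.01,"dz":0.22,"ax":0,"ay":0,"az":0,"claw":5},{"dx":0.005,"dy":-0.01,"dz":0.28,"ax":0,"ay":0,"az":0,"claw":5},{"dx":0.005,"dy":-0.01,"dz":0.33,"ax":0,"ay":0,"az":0,"claw":5},{"dx":0.005,"dy":-0.01,"dz":0.35,"ax":0,"ay":0,"az":0,"claw":5}]'
python3 prof.py 2>/dev/null
```

```text
time_s: 16.1
eef_pos: [0.606, 0.0129, 0.1703]
tcp_rot: [3.142, -0.0, 1.943]
ft_force: [0.7, -0.0, -1.4]
finger_gap: 0.0155
grip_force: 45.0
time_s: 16.9
eef_pos: [0.6074, 0.011, 0.2418]
tcp_rot: [3.14, 0.0, 1.943]
ft_force: [-0.1, -0.1, -1.2]
finger_gap: 0.0155
grip_force: 45.0
334 [115, 114, 114, 114, 116, 115, 116, 125, 156, 171, 166, 130, 97, 67, 59, 70, 79, 80, 82, 83, 83, 81, 81, 80]
340 [113, 114, 114, 113, 112, 112, 113, 113, 124, 150, 168, 167, 137, 98, 71, 60, 62, 58, 55, 56, 67, 77, 79, 81]
343 [115, 114, 112, 113, 112, 112, 111, 112, 114, 125, 150, 166, 165, 139, 101, 73, 56, 47, 48, 50, 60, 70, 72, 77]
t 17.0 p [0.6073 0.0109 0.241 ] r [3.14  0.    1.943] F [ 0.3 -0.1 -1.1] gap 0.0158 g 45.0
```

```bash
python3 -m inch '[{"dx":-0.01,"dy":-0.05,"dz":0,"ax":0,"ay":0,"az":-0.02,"claw":5},{"dx":-0.03,"dy":-0.14,"dz":0,"ax":0,"ay":0,"az":-0.04,"claw":5},{"dx":-0.06,"dy":-0.24,"dz":0,"ax":0,"ay":0,"az":-0.07,"claw":5},{"dx":-0.08,"dy":-0.34,"dz":0,"ax":0,"ay":0,"az":-0.1,"claw":5},{"dx":-0.11,"dy":-0.44,"dz":0,"ax":0,"ay":0,"az":-0.13,"claw":5},{"dx":-0.13,"dy":-0.54,"dz":0,"ax":0,"ay":0,"az":-0.16,"claw":5},{"dx":-0.15,"dy":-0.64,"dz":0,"ax":0,"ay":0,"az":-0.19,"claw":5},{"dx":-0.17,"dy":-0.73,"dz":0,"ax":0,"ay":0,"az":-0.22,"claw":5}]'
python3 -m inch '[{"dx":-0.02,"dy":-0.1,"dz":0,"ax":0,"ay":0,"az":-0.03,"claw":5},{"dx":-0.05,"dy":-0.2,"dz":0,"ax":0,"ay":0,"az":-0.06,"claw":5},{"dx":-0.08,"dy":-0.3,"dz":0,"ax":0,"ay":0,"az":-0.1,"claw":5},{"dx":-0.11,"dy":-0.4,"dz":0,"ax":0,"ay":0,"az":-0.14,"claw":5},{"dx":-0.14,"dy":-0.5,"dz":0,"ax":0,"ay":0,"az":-0.18,"claw":5},{"dx":-0.16,"dy":-0.6,"dz":0,"ax":0,"ay":0,"az":-0.2,"claw":5},{"dx":-0.17,"dy":-0.66,"dz":0,"ax":0,"ay":0,"az":-0.22,"claw":5},{"dx":-0.17,"dy":-0.67,"dz":0,"ax":0,"ay":0,"az":-0.22,"claw":5}]'
```

```text
time_s: 17.8
eef_pos: [0.5726, -0.1371, 0.2404]
tcp_rot: [3.141, 0.0, 1.768]
ft_force: [0.7, -0.2, -0.8]
finger_gap: 0.0157
grip_force: 45.0
time_s: 18.6
eef_pos: [0.5382, -0.2712, 0.2403]
tcp_rot: [-3.141, 0.001, 1.594]
ft_force: [-0.2, -0.2, -0.5]
finger_gap: 0.015
grip_force: 45.0
```

```bash
python3 -m inch '[{"dx":0.003,"dy":0.005,"dz":-0.03,"ax":0,"ay":0,"az":0.004,"claw":5},{"dx":0.003,"dy":0.005,"dz":-0.1,"ax":0,"ay":0,"az":0.004,"claw":5},{"dx":0.003,"dy":0.005,"dz":-0.18,"ax":0,"ay":0,"az":0.004,"claw":5},{"dx":0.003,"dy":0.005,"dz":-0.26,"ax":0,"ay":0,"az":0.004,"claw":5},{"dx":0.003,"dy":0.005,"dz":-0.34,"ax":0,"ay":0,"az":0.004,"claw":5},{"dx":0.003,"dy":0.005,"dz":-0.41,"ax":0,"ay":0,"az":0.004,"claw":5},{"dx":0.003,"dy":0.005,"dz":-0.46,"ax":0,"ay":0,"az":0.004,"claw":5},{"dx":0.003,"dy":0.005,"dz":-0.47,"ax":0,"ay":0,"az":0.004,"claw":5}]'
python3 -m inch '[{"dx":0,"dy":0,"dz":-0.01,"ax":0,"ay":0,"az":0,"claw":5},{"dx":0,"dy":0,"dz":-0.02,"ax":0,"ay":0,"az":0,"claw":5},{"dx":0,"dy":0,"dz":-0.03,"ax":0,"ay":0,"az":0,"claw":5},{"dx":0,"dy":0,"dz":-0.035,"ax":0,"ay":0,"az":0,"claw":5},{"dx":0,"dy":0,"dz":-0.04,"ax":0,"ay":0,"az":0,"claw":5},{"dx":0,"dy":0,"dz":-0.045,"ax":0,"ay":0,"az":0,"claw":5},{"dx":0,"dy":0,"dz":-0.045,"ax":0,"ay":0,"az":0,"claw":5},{"dx":0,"dy":0,"dz":-0.045,"ax":0,"ay":0,"az":0,"claw":5}]'
```

```text
time_s: 19.4
eef_pos: [0.5391, -0.2679, 0.1448]
tcp_rot: [-3.14, -0.0, 1.6]
ft_force: [-0.2, 1.3, 0.0]
finger_gap: 0.0156
grip_force: 45.0
time_s: 20.2
eef_pos: [0.5396, -0.2681, 0.1373]
tcp_rot: [3.141, 0.0, 1.601]
ft_force: [-0.4, -0.8, -1.0]
finger_gap: 0.0155
grip_force: 45.0
```

```bash
python3 -m inch '[{"dx":-0.002,"dy":-0.005,"dz":0,"ax":0,"ay":0,"az":0,"claw":5},{"dx":-0.003,"dy":-0.01,"dz":0,"ax":0,"ay":0,"az":0,"claw":5},{"dx":-0.003,"dy":-0.01,"dz":-0.004,"ax":0,"ay":0,"az":0,"claw":5},{"dx":-0.003,"dy":-0.01,"dz":-0.004,"ax":0,"ay":0,"az":0,"claw":15},{"dx":-0.003,"dy":-0.01,"dz":-0.004,"ax":0,"ay":0,"az":0,"claw":18},{"dx":-0.003,"dy":-0.01,"dz":-0.004,"ax":0,"ay":0,"az":0,"claw":22},{"dx":-0.003,"dy":-0.01,"dz":-0.004,"ax":0,"ay":0,"az":0,"claw":28},{"dx":-0.003,"dy":-0.01,"dz":-0.004,"ax":0,"ay":0,"az":0,"claw":34}]' 20
python3 -m inch '[{"dx":0,"dy":0,"dz":0.02,"ax":0,"ay":0,"az":0,"claw":34},{"dx":0,"dy":0,"dz":0.06,"ax":0,"ay":0,"az":0,"claw":34},{"dx":0,"dy":0,"dz":0.12,"ax":0,"ay":0,"az":0,"claw":34},{"dx":0,"dy":0,"dz":0.18,"ax":0,"ay":0,"az":0,"claw":34},{"dx":0,"dy":0,"dz":0.24,"ax":0,"ay":0,"az":0,"claw":34},{"dx":0,"dy":0,"dz":0.3,"ax":0,"ay":0,"az":0,"claw":34},{"dx":0,"dy":0,"dz":0.35,"ax":0,"ay":0,"az":0,"claw":34},{"dx":0,"dy":0,"dz":0.38,"ax":0,"ay":0,"az":0,"claw":30}]'
python3 - <<'E'
from fit import *
I={"side":get_image("side")};cv2.imwrite("pics/side4.png",I["side"][:,:,::-1])
print(best(lambda p:silh(I,p,(.084,.016,.075,.097),-1),[.5365,-.27,1.6],[.003,.003,.05]))
J={"side":cv2.imread("pics/side0.png")[:,:,::-1]}
d=np.abs(I["side"].astype(float)-J["side"]).mean(2)[310:400,300:430];print(d.mean(),d.max(),(d>40).sum())
state()
E
```

```text
time_s: 21.0
eef_pos: [0.539, -0.27, 0.1364]
tcp_rot: [3.142, -0.0, 1.601]
ft_force: [0.7, -0.2, -0.1]
finger_gap: 0.029
grip_force: 0.0
time_s: 21.8
eef_pos: [0.5393, -0.2702, 0.2138]
tcp_rot: [3.14, 0.0, 1.601]
ft_force: [0.3, 0.0, -0.6]
finger_gap: 0.0319
grip_force: 0.0
(array([ 0.53779547, -0.27114346,  1.58432058]), np.float64(-38.093170166015625))
15.157891737891738 47.666666666666664 3
t 21.85 p [ 0.5395 -0.2703  0.2143] r [3.14  0.    1.601] F [ 0.3 -0.2  1.6] gap 0.0314 g 0.0
```

The pick is back on the rest. Now to the raised ring end.

```bash
python3 -m inch '[{"dx":0.01,"dy":0.06,"dz":0,"ax":0,"ay":0,"az":0.02,"claw":24},{"dx":0.03,"dy":0.15,"dz":0,"ax":0,"ay":0,"az":0.04,"claw":24},{"dx":0.05,"dy":0.25,"dz":0,"ax":0,"ay":0,"az":0.07,"claw":24},{"dx":0.07,"dy":0.36,"dz":0,"ax":0,"ay":0,"az":0.1,"claw":24},{"dx":0.09,"dy":0.47,"dz":0,"ax":0,"ay":0,"az":0.13,"claw":24},{"dx":0.11,"dy":0.57,"dz":0,"ax":0,"ay":0,"az":0.16,"claw":24},{"dx":0.13,"dy":0.67,"dz":0,"ax":0,"ay":0,"az":0.19,"claw":24},{"dx":0.15,"dy":0.77,"dz":0,"ax":0,"ay":0,"az":0.22,"claw":24}]'
python3 -m inch '[{"dx":0.02,"dy":0.1,"dz":0,"ax":0,"ay":0,"az":0.03,"claw":24},{"dx":0.04,"dy":0.2,"dz":-0.02,"ax":0,"ay":0,"az":0.06,"claw":24},{"dx":0.06,"dy":0.3,"dz":-0.05,"ax":0,"ay":0,"az":0.09,"claw":24},{"dx":0.08,"dy":0.4,"dz":-0.08,"ax":0,"ay":0,"az":0.12,"claw":24},{"dx":0.1,"dy":0.5,"dz":-0.12,"ax":0,"ay":0,"az":0.15,"claw":24},{"dx":0.13,"dy":0.6,"dz":-0.16,"ax":0,"ay":0,"az":0.18,"claw":24},{"dx":0.15,"dy":0.69,"dz":-0.19,"ax":0,"ay":0,"az":0.21,"claw":24},{"dx":0.15,"dy":0.72,"dz":-0.2,"ax":0,"ay":0,"az":0.22,"claw":24}]'
python3 -m inch '[{"dx":0,"dy":0,"dz":-0.05,"ax":0,"ay":0,"az":0,"claw":24},{"dx":0,"dy":0,"dz":-0.09,"ax":0,"ay":0,"az":0,"claw":24},{"dx":0,"dy":0,"dz":-0.1,"ax":0,"ay":0,"az":0,"claw":24},{"dx":0,"dy":0,"dz":-0.11,"ax":0,"ay":0,"az":0,"claw":24},{"dx":0,"dy":0,"dz":-0.12,"ax":0,"ay":0,"az":0,"claw":24},{"dx":0,"dy":0,"dz":-0.12,"ax":0,"ay":0,"az":0,"claw":24},{"dx":0,"dy":0,"dz":-0.12,"ax":0,"ay":0,"az":0,"claw":24},{"dx":0,"dy":0,"dz":-0.12,"ax":0,"ay":0,"az":0,"claw":24}]'
python3 - <<'E'
from h import *
im=np.mean([get_image("side").astype(float) for _ in range(2)],0).astype(np.uint8)
cv2.imwrite("pics/c7.png",cv2.resize(im[185:245,305:385,::-1],(800,600),interpolation=2));state()
E
```

```text
time_s: 22.65
eef_pos: [0.5692, -0.1144, 0.2123]
tcp_rot: [-3.141, -0.0, 1.775]
ft_force: [0.7, -0.4, -0.4]
finger_gap: 0.0241
grip_force: 0.0
time_s: 23.45
eef_pos: [0.5991, 0.0309, 0.1712]
tcp_rot: [-3.14, -0.001, 1.95]
ft_force: [-0.1, 0.5, -0.1]
finger_gap: 0.0242
grip_force: 0.0
time_s: 24.25
eef_pos: [0.5991, 0.0279, 0.1487]
tcp_rot: [3.141, 0.0, 1.946]
ft_force: [-0.2, 0.0, 0.2]
finger_gap: 0.024
grip_force: 0.0
t 24.35 p [0.5991 0.028  0.1486] r [ 3.141 -0.     1.946] F [ 0.1  0.2 -0.4] gap 0.0237 g 0.0
```

View pics/c7.png

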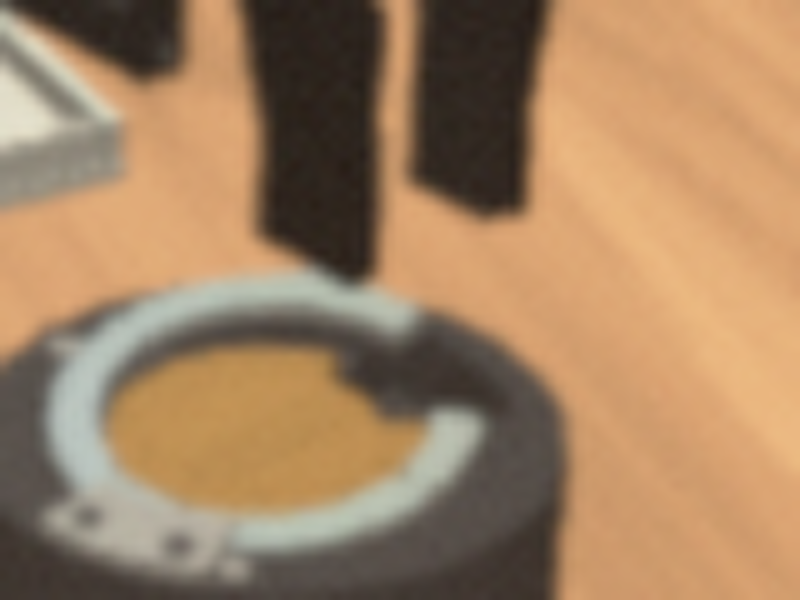

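The ring end is up at crop (395,322) with the fingers straddling it. Checking the alignment numerically.

```bash
python3 - <<'E'
from h import *
b=np.array([-1.2e-3,-1e-3,0]) # side-camera bias seen on the pick
print(pix("side",[np.array([.5991,.028,.06])+b, np.array([.5718,.0129,.06])+b+[.9305*.031,.3663*.031,0]]))
print("end face (z=.06) by side:",ray("side",[[344,216.7]],.06)-b)
E
```

```text
[[343.23804407 215.53313908]
 [344.91906349 216.43473811]]
end face (z=.06) by side: [[0.598858   0.02394677 0.06      ]]
```

```bash
python3 -m inch '[{"dx":-0.005,"dy":-0.003,"dz":-0.03,"ax":0,"ay":0,"az":0,"claw":24},{"dx":-0.005,"dy":-0.003,"dz":-0.06,"ax":0,"ay":0,"az":0,"claw":24},{"dx":-0.005,"dy":-0.003,"dz":-0.08,"ax":0,"ay":0,"az":0,"claw":24},{"dx":-0.005,"dy":-0.003,"dz":-0.1,"ax":0,"ay":0,"az":0,"claw":24},{"dx":-0.005,"dy":-0.003,"dz":-0.115,"ax":0,"ay":0,"az":0,"claw":24},{"dx":-0.005,"dy":-0.003,"dz":-0.12,"ax":0,"ay":0,"az":0,"claw":24},{"dx":-0.005,"dy":-0.003,"dz":-0.12,"ax":0,"ay":0,"az":0,"claw":22},{"dx":-0.005,"dy":-0.003,"dz":-0.12,"ax":0,"ay":0,"az":0,"claw":20}]' 15
python3 -m inch '[{"dx":0,"dy":0,"dz":0,"ax":0,"ay":0,"az":0,"claw":16},{"dx":0,"dy":0,"dz":0,"ax":0,"ay":0,"az":0,"claw":13},{"dx":0,"dy":0,"dz":0,"ax":0,"ay":0,"az":0,"claw":10},{"dx":0,"dy":0,"dz":0,"ax":0,"ay":0,"az":0,"claw":7},{"dx":0,"dy":0,"dz":0,"ax":0,"ay":0,"az":0,"claw":4},{"dx":0,"dy":0,"dz":0,"ax":0,"ay":0,"az":0,"claw":2},{"dx":0,"dy":0,"dz":0,"ax":0,"ay":0,"az":0,"claw":2},{"dx":0,"dy":0,"dz":0,"ax":0,"ay":0,"az":0,"claw":2}]' 15
```

```text
time_s: 25.15
eef_pos: [0.5981, 0.0273, 0.1246]
tcp_rot: [3.141, 0.0, 1.946]
ft_force: [0.2, -0.4, -0.7]
finger_gap: 0.021
grip_force: 0.0
time_s: 25.95
eef_pos: [0.6002, 0.0288, 0.1258]
tcp_rot: [3.136, 0.0, 1.947]
ft_force: [7.3, 4.5, 1.3]
finger_gap: 0.0081
grip_force: 14.3
```

Gripped (gap 8.1 mm). Now I'll draw it along the block's +x and up.

```bash
python3 -m inch '[{"dx":0,"dy":0,"dz":0,"ax":0,"ay":0,"az":0,"claw":2},{"dx":0.01,"dy":0.004,"dz":0.002,"ax":0,"ay":0,"az":0,"claw":2},{"dx":0.016,"dy":0.006,"dz":0.005,"ax":0,"ay":0,"az":0,"claw":2},{"dx":0.022,"dy":0.008,"dz":0.01,"ax":0,"ay":0,"az":0,"claw":2},{"dx":0.028,"dy":0.011,"dz":0.015,"ax":0,"ay":0,"az":0,"claw":2},{"dx":0.034,"dy":0.013,"dz":0.02,"ax":0,"ay":0,"az":0,"claw":2},{"dx":0.038,"dy":0.015,"dz":0.025,"ax":0,"ay":0,"az":0,"claw":2},{"dx":0.038,"dy":0.015,"dz":0.025,"ax":0,"ay":0,"az":0,"claw":2}]' 40
```

```text
time_s: 26.75
eef_pos: [0.6034, 0.0283, 0.128]
tcp_rot: [-3.135, 0.0, 1.944]
ft_force: [-7.0, -5.6, -3.4]
finger_gap: 0.0066
grip_force: 38.9
```

```bash
python3 -m inch '[{"dx":0,"dy":0,"dz":0.01,"ax":0,"ay":0,"az":0,"claw":2},{"dx":0,"dy":0,"dz":0.025,"ax":0,"ay":0,"az":0,"claw":2},{"dx":0,"dy":0,"dz":0.05,"ax":0,"ay":0,"az":0,"claw":2},{"dx":0,"dy":0,"dz":0.08,"ax":0,"ay":0,"az":0,"claw":2},{"dx":0,"dy":0,"dz":0.12,"ax":0,"ay":0,"az":0,"claw":2},{"dx":0,"dy":0,"dz":0.16,"ax":0,"ay":0,"az":0,"claw":2},{"dx":0,"dy":0,"dz":0.19,"ax":0,"ay":0,"az":0,"claw":2},{"dx":0,"dy":0,"dz":0.2,"ax":0,"ay":0,"az":0,"claw":2}]' 40
python3 - <<'E'
from h import *
im=np.mean([get_image("side").astype(float) for _ in range(2)],0).astype(np.uint8)
cv2.imwrite("pics/c8.png",cv2.resize(im[165:245,285:391,::-1],(795,600),interpolation=2));state()
E
```

```text
time_s: 27.55
eef_pos: [0.6063, 0.0308, 0.1707]
tcp_rot: [3.139, 0.0, 1.947]
ft_force: [-0.3, -0.6, -0.9]
finger_gap: 0.0057
grip_force: 40.0
t 27.65 p [0.606  0.0307 0.1701] r [ 3.14  -0.     1.947] F [-0.3 -0.4 -0.1] gap 0.0057 g 40.0
```

View pics/c8.png

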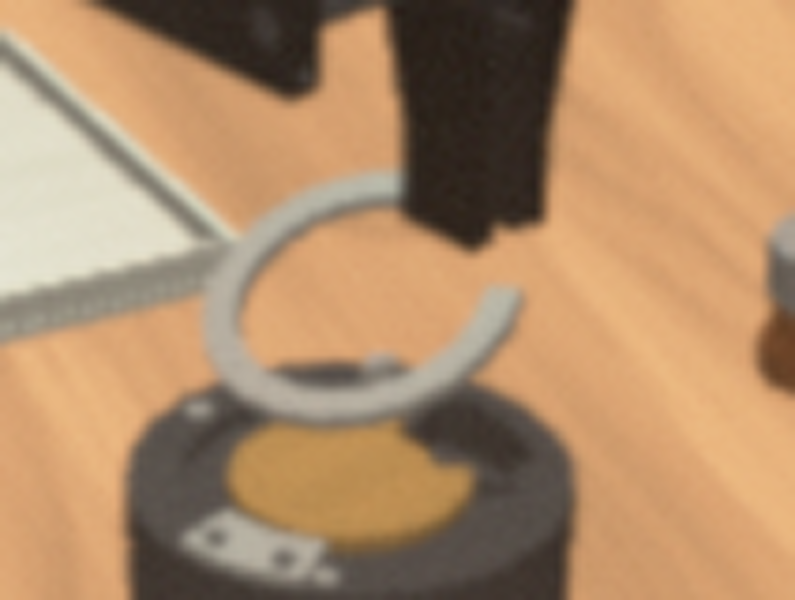

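The ring is free and held, hanging tilted. I'll fit its pose numerically (no more pictures to view).

```bash
cat > ringfit.py <<'E'
from h import *
from scipy.optimize import minimize
from scipy.spatial.transform import Rotation as Ro
E=np.array([32,3,2])*1e-3
th=np.radians(np.arange(12,306,3))
def pts(rs,z): return np.array([[r*np.cos(t),r*np.sin(t),z] for r in rs for t in th])*1e-3
IN=np.vstack([pts([29.5,32,34.5],4),pts([30,34],2)])
def fit(n,im,end,yaw0,verbose=True):
    im=im.astype(np.float32);mx=im.max(2);mn=im.min(2)
    S=cv2.GaussianBlur((mn*(1-2.0*(mx-mn)/(mx+1))).astype(np.float32),(0,0),.6)
    def samp(P):
        q=pix(n,P).astype(np.float32);return cv2.remap(S,q[:,:1],q[:,1:],cv2.INTER_LINEAR).ravel()
    def pose(u): 
        R=(Ro.from_rotvec(u[:3])*Ro.from_euler("z",yaw0)).as_matrix();return R,end+u[3:]*1e-3
    def f(u):
        R,e=pose(u);w=lambda X:(X-E)@R.T+e
        return -samp(w(IN)).mean()+.5*samp(w(pts([23.5,25],2))).mean()+.5*samp(w(pts([39,40.5],2))).mean()+.3*np.sum((u[3:]/2.5)**2)
    b=None
    for k in range(24):
        r=np.random.RandomState(k);x0=np.r_[r.randn(3)*.3,r.randn(3)]
        o=minimize(f,x0,method="Powell",options=dict(xtol=.003,ftol=1e-4,maxiter=60))
        if b is None or o.fun<b.fun:b=o
    R,e=pose(b.x);C=e-R@E
    return b.fun,R,e,C
def report(r):
    f,R,e,C=r;print("score",round(f,1),"normal",R[:,2].round(3),"xdir",R[:,0].round(3),"end",e.round(4),"centre",C.round(4))
E
python3 - <<'E'
from ringfit import *
im=np.mean([get_image("side").astype(float) for _ in range(2)],0)
s=get_state();end=np.array(s["eef_pos"])-[0,0,.067]
report(fit("side",im,end,.375))
t=get_image("top").astype(int);c=pix("top",[end-[.03,.01,.01]])[0].astype(int);print(c,t[c[1]-12:c[1]+13:4,c[0]-16:c[0]+17:4].sum(2).tolist())
E
```

```text
score -74.0 normal [-0.341 -0.188  0.921] xdir [0.883 0.272 0.383] end [0.6024 0.0299 0.1026] centre [0.5758 0.0188 0.0883]
[308 245] [[236, 223, 212, 195, 187, 172, 154, 134, 130], [238, 224, 210, 199, 182, 172, 154, 140, 131], [238, 227, 210, 202, 186, 176, 155, 135, 131], [237, 225, 210, 201, 188, 177, 156, 143, 124], [236, 224, 214, 203, 190, 175, 153, 143, 132], [237, 223, 216, 202, 190, 172, 162, 140, 132], [236, 225, 212, 205, 190, 175, 159, 140, 133]]
```

The ring's far side hangs about 23° down, which is fine: I'll carry it over the tray, touch the far edge down first, then lower the end.

```bash
python3 -m inch '[{"dx":0,"dy":0,"dz":0.04,"ax":0,"ay":0,"az":0,"claw":2},{"dx":0,"dy":0.03,"dz":0.1,"ax":0,"ay":0,"az":0,"claw":2},{"dx":-0.02,"dy":0.1,"dz":0.14,"ax":0,"ay":0,"az":0,"claw":2},{"dx":-0.05,"dy":0.18,"dz":0.15,"ax":0,"ay":0,"az":0,"claw":2},{"dx":-0.07,"dy":0.28,"dz":0.15,"ax":0,"ay":0,"az":0,"claw":2},{"dx":-0.09,"dy":0.38,"dz":0.15,"ax":0,"ay":0,"az":0,"claw":2},{"dx":-0.11,"dy":0.48,"dz":0.15,"ax":0,"ay":0,"az":0,"claw":2},{"dx":-0.13,"dy":0.57,"dz":0.15,"ax":0,"ay":0,"az":0,"claw":2}]'
python3 -m inch '[{"dx":-0.02,"dy":0.09,"dz":0,"ax":0,"ay":0,"az":0,"claw":2},{"dx":-0.04,"dy":0.18,"dz":0,"ax":0,"ay":0,"az":0,"claw":2},{"dx":-0.06,"dy":0.27,"dz":0,"ax":0,"ay":0,"az":0,"claw":2},{"dx":-0.08,"dy":0.36,"dz":0,"ax":0,"ay":0,"az":0,"claw":2},{"dx":-0.1,"dy":0.45,"dz":0,"ax":0,"ay":0,"az":0,"claw":2},{"dx":-0.12,"dy":0.53,"dz":0,"ax":0,"ay":0,"az":0,"claw":2},{"dx":-0.14,"dy":0.59,"dz":0,"ax":0,"ay":0,"az":0,"claw":2},{"dx":-0.15,"dy":0.61,"dz":0,"ax":0,"ay":0,"az":0,"claw":2}]'
python3 -m inch '[{"dx":0,"dy":0,"dz":-0.04,"ax":0,"ay":0,"az":0,"claw":2},{"dx":0,"dy":0,"dz":-0.1,"ax":0,"ay":0,"az":0,"claw":2},{"dx":0,"dy":0,"dz":-0.17,"ax":0,"ay":0,"az":0,"claw":2},{"dx":0,"dy":0,"dz":-0.24,"ax":0,"ay":0,"az":0,"claw":2},{"dx":0,"dy":0,"dz":-0.31,"ax":0,"ay":0,"az":0,"claw":2},{"dx":0,"dy":0,"dz":-0.36,"ax":0,"ay":0,"az":0,"claw":2},{"dx":0,"dy":0,"dz":-0.39,"ax":0,"ay":0,"az":0,"claw":2},{"dx":0,"dy":0,"dz":-0.4,"ax":0,"ay":0,"az":0,"claw":2}]'
python3 - <<'E'
from ringfit import *
im=np.mean([get_image("side").astype(float) for _ in range(2)],0)
cv2.imwrite("pics/r1.png",im[:,:,::-1].astype(np.uint8))
s=get_state();state();end=np.array(s["eef_pos"])-[0.0035,0,.0675]
report(fit("side",im,end,.375))
E
```

```text
time_s: 28.6
eef_pos: [0.5796, 0.146, 0.2006]
tcp_rot: [3.14, -0.0, 1.947]
ft_force: [1.4, 0.0, -0.6]
finger_gap: 0.0055
grip_force: 40.0
time_s: 29.4
eef_pos: [0.549, 0.2681, 0.1997]
tcp_rot: [3.141, -0.001, 1.948]
ft_force: [-0.5, -0.6, -0.6]
finger_gap: 0.0057
grip_force: 40.0
time_s: 30.2
eef_pos: [0.5495, 0.2662, 0.1187]
tcp_rot: [-3.141, 0.0, 1.946]
ft_force: [0.3, 0.1, 0.6]
finger_gap: 0.0058
grip_force: 40.0
t 30.3 p [0.5497 0.2664 0.1195] r [ 3.141 -0.     1.946] F [1.1 0.6 0.3] gap 0.0056 g 40.0
score -23.7 normal [-0.047 -0.176 -0.983] xdir [ 0.556  0.813 -0.172] end [0.55   0.2655 0.052 ] centre [0.5298 0.2415 0.0593]
```

The pose fit doesn't work against the bright tray, but the opening is unchanged (5.6 mm), so the grip is holding. Continuing down to far-edge contact.

```bash
python3 -m inch '[{"dx":0,"dy":0,"dz":-0.02,"ax":0,"ay":0,"az":0,"claw":2},{"dx":0,"dy":0,"dz":-0.04,"ax":0,"ay":0,"az":0,"claw":2},{"dx":0,"dy":0,"dz":-0.06,"ax":0,"ay":0,"az":0,"claw":2},{"dx":0,"dy":0,"dz":-0.075,"ax":0,"ay":0,"az":0,"claw":2},{"dx":0,"dy":0,"dz":-0.085,"ax":0,"ay":0,"az":0,"claw":2},{"dx":0,"dy":0,"dz":-0.095,"ax":0,"ay":0,"az":0,"claw":2},{"dx":0,"dy":0,"dz":-0.1,"ax":0,"ay":0,"az":0,"claw":2},{"dx":0,"dy":0,"dz":-0.1,"ax":0,"ay":0,"az":0,"claw":2}]'
python3 -m inch '[{"dx":0,"dy":0,"dz":-0.005,"ax":0,"ay":0,"az":0,"claw":2},{"dx":0,"dy":0,"dz":-0.01,"ax":0,"ay":0,"az":0,"claw":2},{"dx":0,"dy":0,"dz":-0.015,"ax":0,"ay":0,"az":0,"claw":2},{"dx":0,"dy":0,"dz":-0.02,"ax":0,"ay":0,"az":0,"claw":2},{"dx":0,"dy":0,"dz":-0.025,"ax":0,"ay":0,"az":0,"claw":2},{"dx":0,"dy":0,"dz":-0.03,"ax":0,"ay":0,"az":0,"claw":2},{"dx":0,"dy":0,"dz":-0.03,"ax":0,"ay":0,"az":0,"claw":2},{"dx":0,"dy":0,"dz":-0.03,"ax":0,"ay":0,"az":0,"claw":2}]' 15
```

```text
time_s: 31.1
eef_pos: [0.5496, 0.2664, 0.0994]
tcp_rot: [3.142, -0.0, 1.946]
ft_force: [0.7, -0.3, -0.2]
finger_gap: 0.0055
grip_force: 40.0
time_s: 31.9
eef_pos: [0.5496, 0.2663, 0.0935]
tcp_rot: [3.142, -0.0, 1.946]
ft_force: [0.8, -1.1, 1.2]
finger_gap: 0.0067
grip_force: 15.1
```

The opening is widening (6.7 mm), so the far edge is on the tray and the ring is levelling. Lowering further with a light grip.

```bash
python3 -m inch '[{"dx":0,"dy":0,"dz":-0.007,"ax":0,"ay":0,"az":0,"claw":2},{"dx":0,"dy":0,"dz":-0.014,"ax":0,"ay":0,"az":0,"claw":2},{"dx":0,"dy":0,"dz":-0.021,"ax":0,"ay":0,"az":0,"claw":2},{"dx":0,"dy":0,"dz":-0.028,"ax":0,"ay":0,"az":0,"claw":2},{"dx":0,"dy":0,"dz":-0.035,"ax":0,"ay":0,"az":0,"claw":2},{"dx":0,"dy":0,"dz":-0.042,"ax":0,"ay":0,"az":0,"claw":2},{"dx":0,"dy":0,"dz":-0.045,"ax":0,"ay":0,"az":0,"claw":2},{"dx":0,"dy":0,"dz":-0.045,"ax":0,"ay":0,"az":0,"claw":2}]' 10
python3 -m inch '[{"dx":0,"dy":0,"dz":-0.005,"ax":0,"ay":0,"az":0,"claw":2},{"dx":0,"dy":0,"dz":-0.01,"ax":0,"ay":0,"az":0,"claw":2},{"dx":0,"dy":0,"dz":-0.015,"ax":0,"ay":0,"az":0,"claw":2},{"dx":0,"dy":0,"dz":-0.02,"ax":0,"ay":0,"az":0,"claw":2},{"dx":0,"dy":0,"dz":-0.025,"ax":0,"ay":0,"az":0,"claw":2},{"dx":0,"dy":0,"dz":-0.03,"ax":0,"ay":0,"az":0,"claw":2},{"dx":0,"dy":0,"dz":-0.03,"ax":0,"ay":0,"az":0,"claw":2},{"dx":0,"dy":0,"dz":-0.03,"ax":0,"ay":0,"az":0,"claw":2}]'
```

```text
time_s: 32.7
eef_pos: [0.5495, 0.2663, 0.0843]
tcp_rot: [-3.141, -0.0, 1.946]
ft_force: [-0.1, 1.0, 0.4]
finger_gap: 0.0075
grip_force: 10.1
time_s: 33.5
eef_pos: [0.5495, 0.2663, 0.0784]
tcp_rot: [-3.141, -0.0, 1.946]
ft_force: [0.5, 0.3, 0.4]
finger_gap: 0.0074
grip_force: 10.1
```

```bash
python3 -m inch '[{"dx":0,"dy":0,"dz":-0.002,"ax":0,"ay":0,"az":0,"claw":2},{"dx":0,"dy":0,"dz":-0.004,"ax":0,"ay":0,"az":0,"claw":2},{"dx":0,"dy":0,"dz":-0.006,"ax":0,"ay":0,"az":0,"claw":2},{"dx":0,"dy":0,"dz":-0.008,"ax":0,"ay":0,"az":0,"claw":2},{"dx":0,"dy":0,"dz":-0.01,"ax":0,"ay":0,"az":0,"claw":2},{"dx":0,"dy":0,"dz":-0.012,"ax":0,"ay":0,"az":0,"claw":2},{"dx":0,"dy":0,"dz":-0.012,"ax":0,"ay":0,"az":0,"claw":2},{"dx":0,"dy":0,"dz":-0.012,"ax":0,"ay":0,"az":0,"claw":2}]'
```

```text
time_s: 34.3
eef_pos: [0.5497, 0.2664, 0.0761]
tcp_rot: [3.141, -0.0, 1.946]
ft_force: [1.0, 0.2, 1.3]
finger_gap: 0.0074
grip_force: 10.1
```

```bash
python3 -m inch '[{"dx":0,"dy":0,"dz":-0.003,"ax":0,"ay":0,"az":0,"claw":2},{"dx":0,"dy":0,"dz":-0.003,"ax":0,"ay":0,"az":0,"claw":2},{"dx":0,"dy":0,"dz":-0.003,"ax":0,"ay":0,"az":0,"claw":7},{"dx":0,"dy":0,"dz":-0.003,"ax":0,"ay":0,"az":0,"claw":9},{"dx":0,"dy":0,"dz":-0.003,"ax":0,"ay":0,"az":0,"claw":11},{"dx":0,"dy":0,"dz":-0.003,"ax":0,"ay":0,"az":0,"claw":14},{"dx":0,"dy":0,"dz":-0.003,"ax":0,"ay":0,"az":0,"claw":18},{"dx":0,"dy":0,"dz":-0.003,"ax":0,"ay":0,"az":0,"claw":22}]' 3
python3 -m inch '[{"dx":0,"dy":0,"dz":0.01,"ax":0,"ay":0,"az":0,"claw":22},{"dx":0,"dy":0,"dz":0.04,"ax":0,"ay":0,"az":0,"claw":22},{"dx":0,"dy":0,"dz":0.1,"ax":0,"ay":0,"az":0,"claw":22},{"dx":0,"dy":0,"dz":0.18,"ax":0,"ay":0,"az":0,"claw":22},{"dx":0,"dy":0,"dz":0.28,"ax":0,"ay":0,"az":0,"claw":22},{"dx":0,"dy":0,"dz":0.4,"ax":0,"ay":0,"az":0,"claw":22},{"dx":0,"dy":0,"dz":0.52,"ax":0,"ay":0,"az":0,"claw":22},{"dx":0,"dy":0,"dz":0.6,"ax":0,"ay":0,"az":0,"claw":22}]'
python3 - <<'E'
from ringfit import *
im=np.mean([get_image("side").astype(float) for _ in range(2)],0)
J=cv2.imread("pics/side0.png")[:,:,::-1].astype(float)
d=J.sum(2)-im.sum(2)
d=d[150:235,195:325]; # ascii map of darkening vs the empty tray, half-res
m=cv2.resize(d.astype(np.float32),None,fx=.75,fy=.5,interpolation=cv2.INTER_AREA)
for r in m: print("".join("#" if x>60 else "+" if x>25 else "." for x in r))
state()
E
```

```text
time_s: 35.1
eef_pos: [0.5496, 0.2663, 0.0755]
tcp_rot: [3.141, -0.0, 1.946]
ft_force: [0.5, 0.4, 0.3]
finger_gap: 0.0193
grip_force: 0.0
time_s: 35.9
eef_pos: [0.5503, 0.2665, 0.1987]
tcp_rot: [3.138, -0.001, 1.946]
ft_force: [0.4, -0.6, 0.2]
finger_gap: 0.0221
grip_force: 0.0
..................................................................................................
..................................................................................................
..................................................................................................
..................................................................................................
..................................................................................................
..................................................................................................
..................................................................................................
..................................................................................................
.............................
[... 2741 characters left out ...]
#
.......................................................................................######+....
......................................................................................#####+......
.....................................................................................+####+.......
.....................................................................................+####+.......
......................................................................................#####+......
.......................................................................................######.....
t 36.0 p [0.5508 0.2668 0.1988] r [ 3.137e+00 -1.000e-03  1.946e+00] F [ 1.4 -0.5 -0.9] gap 0.0221 g 0.0
```

The difference map shows the ring in the tray. A quick flatness check: back-project it onto z = 9 mm and fit circles.

```bash
python3 - <<'E'
from h import *
from scipy.optimize import least_squares
im=np.mean([get_image("side").astype(float) for _ in range(2)],0)
J=cv2.imread("pics/side0.png")[:,:,::-1].astype(float);d=J.sum(2)-im.sum(2)
v,u=np.nonzero(d[150:212,195:300]>60);P=ray("side",np.c_[u+195,v+150],.008)[:,:2]
o=least_squares(lambda p:np.hypot(*(P-p).T)-.032,P.mean(0));r=np.hypot(*(P-o.x).T)*1e3
a=np.degrees(np.arctan2(*(P-o.x).T[::-1]));print(o.x,len(P),np.percentile(r,[1,10,50,90,99]).round(1))
for k in range(-180,180,30):
    s=(a>=k)&(a<k+30);print(k,s.sum(),r[s].mean().round(1) if s.any() else "")
I0=cv2.imread("pics/side0.png")[:,:,::-1].astype(float);D=np.abs(im-I0).mean(2)>25
n,l,st,_=cv2.connectedComponentsWithStats(D.astype(np.uint8));print([s.tolist() for s in st[1:] if s[4]>15]);state()
E
```

```text
[0.51475573 0.24843207] 286 [24.1 26.4 32.3 37.8 39.6]
-180 24 32.3
-150 28 31.7
-120 32 33.1
-90 32 32.3
-60 23 32.2
-30 0 
0 18 31.6
30 25 32.2
60 31 33.0
90 30 32.4
120 25 31.9
150 18 31.8
[[30, 0, 73, 68, 2739], [220, 0, 105, 137, 7056], [246, 184, 35, 19, 258], [310, 216, 37, 18, 196], [328, 229, 26, 11, 109]]
t 36.1 p [0.5495 0.2664 0.1956] r [ 3.141 -0.     1.946] F [-0.7 -0.4 -1.1] gap 0.0221 g 0.0
```

```bash
python3 -c "
from cell import *
print(close_job())"
```

```text
the job is handed in; nothing more can be done
None
```

The ring is out and lying flat near the middle of the tray, the pick is back on its rest, nothing else on the bench shows as moved in the side camera, and the job was handed in at about 36 s.

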